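# Get the pot brush out of the spice caddy

### The arm

A 6-joint arm with a two-finger parallel gripper is mounted at the origin on a cart in front of the work surface, level with it; the furniture and walls round the work are solid. World frame = base frame: x ahead of the robot, y to its left, z up, the work surface at z = 0. Lengths are in m, angles in rad, forces in N, time in s.
With the tool pointing down it reaches from about 0.25 to 0.775 m from the base axis. Payload 4 kg.
Tool frame: the origin (TCP) lies on the centre line of the jaws, within the pads' length; the fingertips stand 17 mm ahead of it and the grasp point (between the pads) lies 2 mm behind it; z points along the fingers, y is the line along which they close (so a half turn about z gives the same grasp; the last joint's range is limited). The gripper opens to 94 mm and grips with 3 to 60 N. Pads are 16 mm wide; open, the fingers measure 119 mm over their backs; the gripper's body (75 mm by 177 mm) begins 78 mm behind the grasp point.
Start: joints at [-1.22, 0.087, 1.371, -0, 1.684, -0.103], TCP at [0.241, -0.494, 0.223] pointing down, gripper open.
Joint ranges: [-3.1, 3.1], [-0.76, 2.03], [0.27, 2.55], [-1.08, 4.22], [0.17, 2.65], [-2.57, 2.57]. Speed limits (rad/s): [2.79, 2.79, 3.14, 3.14, 3.14, 3.14].

### API

Orientations are given as [roll, pitch, yaw] about the fixed x, y, z axes, in that order (R = Rz(yaw) Ry(pitch) Rx(roll)).
In Python, from bench import robot gives the robot as it stands.
- The arm moves only by the tool servo_tool, never from a script. Its argument "plan" is a list of rows, each a list of 7 numbers: the shift along the tool's x, y, z normalised to -1 to 1, where 1 is 0.1 m, then the turn, a rotation vector about the tool's x, y, z normalised to -1 to 1, where 1 is pi/2 rad, then the finger opening in mm, from 0 to 94. In form: [[x, y, z, ax, ay, az, gripper], ...]. A call has 1 to 12 rows; each row is the pose to reach, as a shift and turn from the pose commanded when the call began, along the tool's axes at that moment; what a row does not reach only later rows make up. A row lasts 1/12 s, in which the tool goes at most 41.7 mm and 7.16 degrees, less where a joint would pass 70% of its speed; a pose out of reach is approached as far as the arm can. A call with a number of a shift or a turn outside -1 to 1 is refused whole. A call with a gripper value outside its range is refused whole. The fingers move at their own pace and stop on an object; the grip force is fixed at half the most. Time passes only in rows, so rows that repeat a pose let the fingers close. It gives the time, the measured TCP pose, the force, the opening and the grip force at its end, in the units of the state.
- robot.get_obs(): the state, without advancing time (a new reading comes with each control period).
- robot.snapshot(name): name is "side" or "top"; returns the picture (420x560x3 uint8, red, green, blue); there is no depth.
- robot.camera_params(name): a dict with "camera_matrix" (3x3 intrinsics, pixels), "rvec" (rotation vector, rad) and "tvec" (3), from world to camera coordinates, as OpenCV has them. Camera axes: x right, y down, z forward; pixel columns grow to the right and rows downward; lengths in m; the calibration is good to about 2 mm. A picture is of the moment at which its call begins. camera_params takes no time and is no camera call.
- robot.close_job(): hands the job in; it is judged then, once.
Trained networks look in the newest picture that a camera, given by its name, has taken for a name from the list of things; names that differ only in an ending like _2 or _b are one class to them, and where a whole thing is asked for, a point or a joint stands for the part that bears it (a point fixed in the world has none). Each returns a list of dicts, best first, with "conf" (0 to 1); they miss things now and then, are a little off and sometimes report something else, mostly with a low value. They report only what shows in the picture. A call takes as long as a camera call. They do not tell look-alikes from the thing itself.
- robot.find_in(thing, camera): "extent" ([centre column, centre row, width, height] in pixels, round what is visible of it).
The state is a dict: "time": time; "joint_positions": joint angles; "qvel": joint speeds; "joint_torque": joint torques, N m; "tool_pos": TCP position; "ee_rot": TCP orientation; "wrist_force": force on the tool from outside, world axes, zero at the start; "wrist_torque": the same for the moment, N m; "width": finger opening in m; "finger_force": force on a finger pad.
Only numpy, scipy, OpenCV 4.12 (cv2) and the standard library are available. Lean on these libraries where they do the work, as an engineer would, in place of code of your own. Each camera call takes 0.05 s, during which the arm holds its last target. There are 200 camera calls.

### The job

The wooden pot brush does not belong in the spice caddy: first stand the two spice jars in front of it aside on the oblong white tray, and only then take the brush out and stand it in the middle of the round dish. Then stand the salt shaker in the compartment the brush left empty, and only after that put the two spice jars back, each into the compartment it came from. Everything must stay upright, and the blue and white beaker is to be left where it is.

Things in the scene. Friction and masses are not known exactly. Their poses are not given: they have to be found in the camera images.
- caddy: Fixed open wooden caddy, 141 (x) by 147 (y) mm, walls 5 mm thick, 24 to 28 mm high. Origin: centre of its underside; -x side faces the robot. Floor 8 mm up. Two front compartments 66x66 mm inside, centred at x=-32.5, y=+35.5 and -35.5 mm, hold the two jars, either way round. The middle rear one, 60x60 mm inside, at x=+35.5, y=0, holds the brush. Its rear side pockets stay empty.
- red_jar: Loose glass spice jar with a red cap and a dark label, round, 41 mm across, 105 mm high, about 0.11 kg. Origin at the centre of its underside, z up. Stands in a front compartment of the caddy.
- white_jar: Loose glass spice jar with a white cap and green contents, round, 47 mm across, 98 mm high, about 0.11 kg. Origin at the centre of its underside, z up. Stands in the other front compartment.
- pot_brush: Loose small pot brush: a turned wooden knob standing on its round foot, 40 mm across, 60 mm high, about 0.08 kg. Origin at the centre of its underside, z up. 38 mm across at the knob (20 to 60 mm up), 34 mm at the foot. Stands in the middle rear compartment of the caddy, behind the jars.
- salt_shaker: Loose small salt shaker, white with a grey domed top, round, 44 mm across up to 74 mm, 90 mm high, about 0.1 kg. Origin at the centre of its underside, z up. Stands free on the worktop at the start.
- beaker: Loose blue and white beaker, round, 74 mm across, 66 mm high, standing free on the worktop: not part of the job, leave it. Origin at the centre of its underside.
- tray: Fixed oblong white porcelain tray, flat, 85 mm (its x) by 170 mm (its y), top 11 mm above the worktop. Origin at the centre of its underside. The two jars fit side by side along its y, about 85 mm between centres.
- dish: Fixed round pale shallow dish, 157 mm across, rim 17 mm high, almost flat floor about 10 mm above the worktop within 30 mm of its centre. Origin at the centre of its underside.
There are look-alikes about, which are no part of the job. Leave any turquoise look-alike of the red_jar alone.

How it is judged:
By the outcome, as a careful person would: the job done as asked, in the order asked, and still so for the second after the job is handed in, with the robot touching nothing.
It also fails if it takes over 128 s, if anything falls off the work surface, if the arm or the gripper's body presses on something with over 40 N, if the wrist force passes 120 N, or if a joint passes its speed limit or range.

## Working session

There is one attempt and no reset: what is moved stays moved. The work goes in short steps, Python scripts to look and compute and a tool call to move; the robot and the scene stay as the last step left them, time stands still between calls to the robot, and variables do not carry over. Pictures are saved under pics/ and viewed, at most 14 in all, crops included, and the job is handed in when it is done.

Besides the shell and the picture viewer there is one more tool, called after "Request:" as name([rows], argument=value, ...), one row to a line, values as JSON. servo_tool: Moves the arm, as the interface text tells. Scaled input: -1 to 1 covers 0.1 m each way for a shift and pi/2 rad each way for a turn. Its arguments: {"type":"object","properties":{"plan":{"type":"array","items":{"type":"array","items":{"type":"number"}}}},"required":["plan"]}

```bash
mkdir -p pics; cat > h.py <<'E'
from bench import robot
import numpy as np, cv2
def cam(n):
    p=robot.camera_params(n); return np.array(p["camera_matrix"],float),np.array(p["rvec"],float).ravel(),np.array(p["tvec"],float).ravel()
def ray(n,uv,z):
    K,r,t=cam(n); R=cv2.Rodrigues(r)[0]; c=-R.T@t
    d=R.T@np.linalg.inv(K)@np.array([uv[0],uv[1],1.]); return (c+d*(z-c[2])/d[2])
def proj(n,P):
    K,r,t=cam(n); return cv2.projectPoints(np.array(P,float).reshape(-1,1,3),r,t,K,None)[0][:,0]
def snap(n,f=None,crop=None,s=1):
    im=robot.snapshot(n)
    if f:
        o=im[...,::-1]
        if crop: o=o[crop[1]:crop[3],crop[0]:crop[2]]
        cv2.imwrite("pics/"+f,cv2.resize(o,None,fx=s,fy=s,interpolation=cv2.INTER_CUBIC))
    return im
E
python3 - <<'E'
from h import *
a=snap("top");b=snap("side")
cv2.imwrite("pics/both0.png",np.vstack([a])[...,::-1]);cv2.imwrite("pics/side0.png",b[...,::-1])
np.set_printoptions(precision=3,suppress=True)
for c in("top","side"):
    K,r,t=cam(c);print(c,"campos",-cv2.Rodrigues(r)[0].T@t)
    for n in "caddy red_jar white_jar pot_brush salt_shaker beaker tray dish".split():
        print(c,n,[(np.round(d["extent"]).tolist(),round(d["conf"],2)) for d in robot.find_in(n,c)[:4]])
E
```

```text
top campos [ 0.457 -0.17   0.878]
top caddy []
top red_jar [([327.0, 124.0, 27.0, 32.0], 0.91), ([300.0, 175.0, 22.0, 26.0], 0.85), ([292.0, 130.0, 23.0, 35.0], 0.75)]
top white_jar [([302.0, 209.0, 25.0, 28.0], 0.57)]
top pot_brush [([332.0, 189.0, 18.0, 13.0], 0.78)]
top salt_shaker [([237.0, 141.0, 19.0, 25.0], 0.64)]
top beaker [([259.0, 265.0, 39.0, 37.0], 0.71)]
top tray [([346.0, 298.0, 43.0, 78.0], 0.68)]
top dish [([200.0, 193.0, 70.0, 70.0], 0.66)]
side campos [0.564 0.606 0.584]
side caddy [([248.0, 205.0, 83.0, 51.0], 0.85), ([335.0, 226.0, 45.0, 55.0], 0.37)]
side red_jar [([227.0, 189.0, 25.0, 63.0], 0.85), ([172.0, 194.0, 29.0, 56.0], 0.84), ([167.0, 164.0, 24.0, 22.0], 0.62)]
side white_jar [([265.0, 187.0, 31.0, 54.0], 0.93)]
side pot_brush [([244.0, 180.0, 13.0, 29.0], 0.76)]
side salt_shaker [([174.0, 245.0, 28.0, 46.0], 0.95)]
side beaker [([336.0, 229.0, 49.0, 54.0], 0.91)]
side tray [([358.0, 184.0, 80.0, 27.0], 0.81)]
side dish [([241.0, 293.0, 103.0, 68.0], 0.65)]
```

View pics/both0.png

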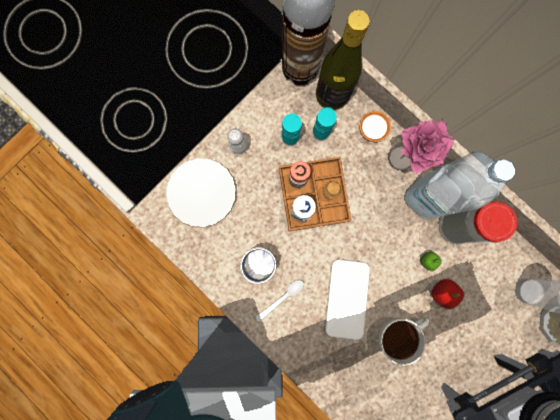

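View pics/side0.png

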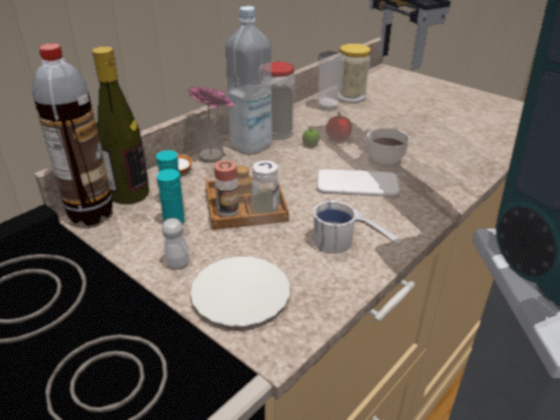

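The top view shows the red jar's cap at (300,175), the white jar at (303,208), the brush at (333,189), the salt shaker at (237,141), the dish at (201,192), the tray at (348,299) and the beaker at (259,265). Candidates for the red jar are (300,175), which is red, and (291,128) and (325,123), which are turquoise. By the description I choose (300,175) and check it in a crop.

```bash
python3 - <<'E'
from h import *
np.set_printoptions(precision=3,suppress=True)
snap("top","crop1.png",(160,100,380,265),3.6)
P=lambda n,uv,z:print(n,ray("top",uv,z))
P("red cap",(301,172),.113);P("white cap",(304,207),.106);P("brush",(333,188),.068)
P("salt top",(235,133),.09);P("dish",(201,192),.017);P("tray",(348,299),.011);P("beaker rim",(260,265),.066)
P("turq1",(292,120),.105);P("turq2",(327,115),.105)
for uv in((280,168),(341,158),(350,220),(287,230)):P("caddycorner",uv,.026)
for uv in((335,260),(369,263),(361,339),(327,335)):P("traycorner",uv,.011)
for n in ("top","side"):print(proj(n,[[.4,-.2,0],[.5,-.2,0],[.4,-.1,0]]))
P("bottle",(420,215),.0)
E
```

```text
red cap [ 0.61  -0.223  0.113]
white cap [ 0.539 -0.227  0.106]
brush [ 0.583 -0.293  0.068]
salt top [ 0.7   -0.088  0.09 ]
dish [ 0.588 -0.003  0.017]
tray [ 0.343 -0.326  0.011]
beaker rim [ 0.424 -0.135  0.066]
turq1 [ 0.72  -0.208  0.105]
turq2 [ 0.729 -0.28   0.105]
caddycorner [ 0.637 -0.182  0.026]
caddycorner [ 0.657 -0.319  0.026]
caddycorner [ 0.517 -0.334  0.026]
caddycorner [ 0.498 -0.194  0.026]
traycorner [ 0.429 -0.3    0.011]
traycorner [ 0.421 -0.376  0.011]
traycorner [ 0.257 -0.351  0.011]
traycorner [ 0.267 -0.277  0.011]
[[290.284 273.951]
 [289.219 229.524]
 [245.833 274.9  ]]
[[339.268 219.197]
 [287.471 220.638]
 [347.73  252.126]]
bottle [ 0.527 -0.499  0.   ]
```

View pics/crop1.png

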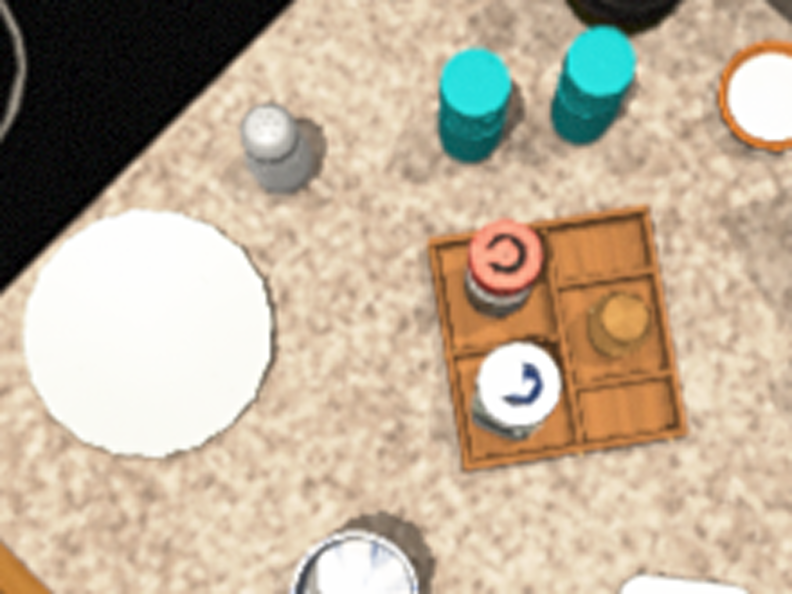

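The crop confirms it: the red cap is at top-view (300,175), the two turquoise look-alikes stay clear, and the caddy's rear (+x) side points towards world −y. I'll now cross-check the positions against both cameras.

```bash
cat >> h.py <<'E'
from scipy.optimize import least_squares
def cyl(x,y,z0,prof):
    a=np.linspace(0,2*np.pi,40,endpoint=False)
    return np.vstack([np.c_[x+r*np.cos(a),y+r*np.sin(a),np.full(40,z0+z)] for z,r in prof])
def box(n,P):
    p=proj(n,P);lo,hi=p.min(0),p.max(0);return np.r_[lo,hi]
PR=dict(red_jar=[(0,.0205),(.105,.0185)],white_jar=[(0,.0235),(.098,.0215)],pot_brush=[(0,.017),(.02,.019),(.06,.015)],salt_shaker=[(0,.022),(.074,.022),(.09,.006)],beaker=[(0,.03),(.066,.037)],dish=[(0,.06),(.017,.0785)])
def boxes(n,c): return [(np.array(d["extent"]),d["conf"]) for d in robot.find_in(n,c)]
def fit(n,g,z0,cams=("top","side"),w=None):
    obs={}
    for c in cams:
        bs=boxes(n,c); q=box(c,cyl(*g,z0,PR[n])); cc=(q[:2]+q[2:])/2
        bs=[b for b,_ in bs if np.hypot(*(b[:2]-cc))<25]
        if bs: b=min(bs,key=lambda b:np.hypot(*(b[:2]-cc)));obs[c]=np.r_[b[:2]-b[2:]/2,b[:2]+b[2:]/2]
    if not obs: return None
    f=lambda v:np.concatenate([box(c,cyl(*v,z0,PR[n]))-o for c,o in obs.items()])
    s=least_squares(f,g,loss="soft_l1",x_scale=.01,diff_step=1e-3);return s.x,f(s.x)
E
python3 - <<'E'
from h import *
np.set_printoptions(precision=4,suppress=True)
snap("top");snap("side")
for n,g,z in(("red_jar",(.61,-.223),.008),("white_jar",(.539,-.227),.008),("pot_brush",(.583,-.293),.008),("salt_shaker",(.7,-.088),0),("beaker",(.424,-.135),0),("dish",(.588,-.003),0)):
    print(n,*fit(n,g,z))
# overlay caddy/tray
t=cv2.imread("pics/both0.png");s=cv2.imread("pics/side0.png")
print(robot.get_obs()["ee_rot"],robot.get_obs()["tool_pos"])
E
```

```text
red_jar [ 0.6134 -0.2268] [-0.3659 -2.0198 -0.1555 -1.0335  1.5945 -0.0623  0.6373 -0.6866]
white_jar [ 0.5383 -0.2305] [ 1.8129  0.0992 -1.2775 -0.217   4.0085 -2.5804 -2.6728  1.6197]
pot_brush [ 0.5821 -0.2964] [-0.5902 -0.1719  0.6052  1.4577 -4.837  -4.0874  0.4502  2.0968]
salt_shaker [ 0.6958 -0.0856] [-4.4902 -1.1117  0.2723  1.046  -1.4381 -4.1595  2.1011 -0.0517]
beaker [ 0.4266 -0.1329] [-0.8193 -0.0593 -0.9396  0.6047  0.668  -1.3487 -4.6171 -2.2893]
dish [0.5897 0.0025] [-1.1346  1.0056 -4.3389 -0.8204  0.8904 -1.1059 -1.229  -1.3271]
[3.1415 0.     0.4538] [ 0.2411 -0.4944  0.2225]
```

The cross-check agrees with the sizes and heights. Approach yaw is 0.14, so the jaws close along the caddy's x axis.

Request:
servo_tool([
  [0.2, -0.2, 0, 0, 0, 0.07, 94],
  [0.4, -0.5, 0, 0, 0, 0.14, 94],
  [0.57, -0.72, 0, 0, 0, 0.2, 94],
  [0.57, -0.72, 0, 0, 0, 0.2, 94],
])

```text
time: 1.98
tool_pos: [0.2617, -0.4009, 0.2231]
ee_rot: [-3.141, -0.001, 0.14]
wrist_force: [0.3, -0.2, -0.3]
width: 0.0939
finger_force: 0.0
```

Request:
servo_tool([
  [0.1, -0.33, 0, 0, 0, 0, 94],
  [0.3, -0.66, 0, 0, 0, 0, 94],
  [0.5, -1, 0, 0, 0, 0, 94],
  [0.5, -1, 0, 0, 0, 0, 94],
])

```text
time: 2.32
tool_pos: [0.2983, -0.2944, 0.2232]
ee_rot: [-3.141, -0.003, 0.147]
wrist_force: [-0.3, 0.1, 0.2]
width: 0.0937
finger_force: 0.0
```

Request:
servo_tool([
  [0.3, -0.1, 0, 0, 0, 0, 94],
  [0.65, -0.2, 0, 0, 0, 0, 94],
  [1, -0.28, 0, 0, 0, 0, 94],
  [1, -0.28, 0, 0, 0, 0, 94],
])

```text
time: 2.65
tool_pos: [0.3956, -0.2556, 0.2221]
ee_rot: [-3.141, -0.002, 0.146]
wrist_force: [-0.3, 0.8, -0.0]
width: 0.0941
finger_force: 0.0
```

Request:
servo_tool([
  [0.3, 0, 0, 0, 0, 0, 94],
  [0.65, 0, 0, 0, 0, 0, 94],
  [1, 0, 0, 0, 0, 0, 94],
  [1, 0, 0, 0, 0, 0, 94],
  [1, 0, 0, 0, 0, 0, 94],
])

```text
time: 3.07
tool_pos: [0.491, -0.2438, 0.2212]
ee_rot: [-3.141, 0.002, 0.141]
wrist_force: [-0.2, 0.4, 0.5]
width: 0.0941
finger_force: 0.0
```

Request:
servo_tool([
  [0.3, 0, 0, 0, 0, 0, 94],
  [0.65, 0, 0, 0, 0, 0, 94],
  [1, 0, 0.1, 0, 0, 0, 94],
  [1, 0, 0.2, 0, 0, 0, 94],
])

```text
time: 3.4
tool_pos: [0.5928, -0.2296, 0.2009]
ee_rot: [-3.141, -0.002, 0.142]
wrist_force: [-0.7, 0.2, -0.9]
width: 0.0941
finger_force: 0.0
```

Request:
servo_tool([
  [0.2, -0.02, 0, 0, 0, 0, 94],
  [0.2, -0.02, 0.1, 0, 0, 0, 94],
  [0.2, -0.02, 0.25, 0, 0, 0, 94],
  [0.2, -0.02, 0.25, 0, 0, 0, 94],
  [0.2, -0.02, 0.25, 0, 0, 0, 94],
])

```text
time: 3.82
tool_pos: [0.6071, -0.2252, 0.1768]
ee_rot: [-3.141, 0.002, 0.138]
wrist_force: [-0.1, 0.3, -0.8]
width: 0.0939
finger_force: 0.0
```

```bash
python3 - <<'E'
from h import *
o=robot.get_obs();print(o["tool_pos"],o["ee_rot"])
a=snap("side");b=snap("top")
cv2.imwrite("pics/pre.png",cv2.resize(np.hstack([a[80:280,120:320],b[80:280,200:400]])[...,::-1],None,fx=2,fy=2))
print(proj("side",[[.611,-.225,0.113]]))
E
```

```text
[ 0.60712849 -0.22523305  0.17678731] [-3.14093910e+00  2.30051425e-03  1.38486975e-01]
[[226.56061704 163.89275532]]
```

View pics/pre.png

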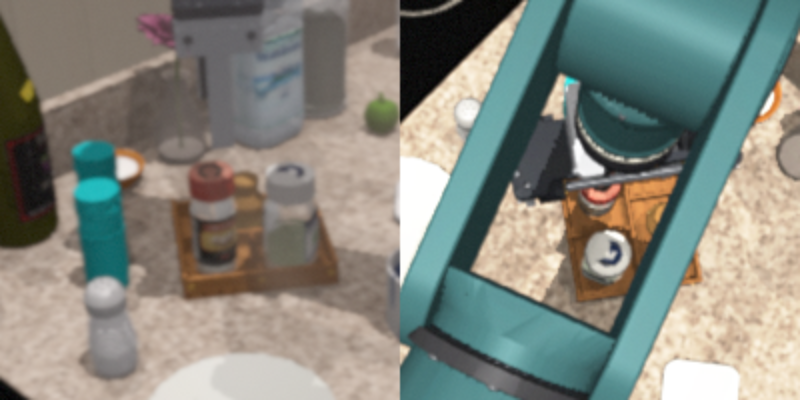

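The side view shows the red cap at about (226,164), exactly where it was predicted. The gripper is above it with its fingers clear, so I descend and grip.

Request:
servo_tool([
  [0.04, 0, 0.2, 0, 0, 0, 94],
  [0.04, 0, 0.4, 0, 0, 0, 94],
  [0.04, 0, 0.55, 0, 0, 0, 94],
  [0.04, 0, 0.7, 0, 0, 0, 94],
  [0.04, 0, 0.85, 0, 0, 0, 94],
  [0.04, 0, 0.97, 0, 0, 0, 94],
  [0.04, 0, 0.97, 0, 0, 0, 94],
])

```text
time: 4.5
tool_pos: [0.6114, -0.2236, 0.0782]
ee_rot: [-3.14, 0.004, 0.139]
wrist_force: [-0.6, 1.3, -0.2]
width: 0.094
finger_force: 0.0
```

Request:
servo_tool([
  [0, 0, 0, 0, 0, 0, 60],
  [0, 0, 0, 0, 0, 0, 48],
  [0, 0, 0, 0, 0, 0, 42],
  [0, 0, 0, 0, 0, 0, 36],
  [0, 0, 0, 0, 0, 0, 30],
  [0, 0, 0, 0, 0, 0, 30],
  [0, 0, 0, 0, 0, 0, 30],
  [0, 0, 0, 0, 0, 0, 30],
])

```text
time: 5.17
tool_pos: [0.6131, -0.2237, 0.0806]
ee_rot: [-3.141, -0.0, 0.14]
wrist_force: [1.0, 0.9, 0.7]
width: 0.0441
finger_force: 0.4
```

Request:
servo_tool([
  [0, 0, 0, 0, 0, 0, 20],
  [0, 0, 0, 0, 0, 0, 20],
  [0, 0, 0, 0, 0, 0, 20],
  [0, 0, 0, 0, 0, 0, 20],
  [0, 0, 0, 0, 0, 0, 20],
  [0, 0, 0, 0, 0, 0, 20],
])

```text
time: 5.67
tool_pos: [0.6131, -0.2237, 0.0806]
ee_rot: [-3.142, -0.0, 0.14]
wrist_force: [-1.4, 0.7, 0.4]
width: 0.0406
finger_force: 29.9
```

Request:
servo_tool([
  [0, 0, -0.1, 0, 0, 0, 20],
  [0, 0, -0.25, 0, 0, 0, 20],
  [0, 0, -0.45, 0, 0, 0, 20],
  [0, 0, -0.65, 0, 0, 0, 20],
  [0, 0, -0.85, 0, 0, 0, 20],
  [0, 0, -1, 0, 0, 0, 20],
  [0, 0, -1, 0, 0, 0, 20],
])

```text
time: 6.25
tool_pos: [0.6148, -0.225, 0.1857]
ee_rot: [3.137, -0.007, 0.139]
wrist_force: [0.7, 0.2, -0.8]
width: 0.041
finger_force: 29.9
```

Request:
servo_tool([
  [0, 0, -0.15, 0, 0, 0, 20],
  [-0.1, 0, -0.3, 0, 0, 0, 20],
  [-0.3, 0.1, -0.3, 0, 0, 0, 20],
  [-0.5, 0.15, -0.3, 0, 0, 0, 20],
  [-0.75, 0.2, -0.3, 0, 0, 0, 20],
  [-1, 0.25, -0.3, 0, 0, 0, 20],
])

```text
time: 6.75
tool_pos: [0.5158, -0.2628, 0.2102]
ee_rot: [-3.142, 0.001, 0.14]
wrist_force: [-0.2, 0.1, -1.0]
width: 0.0408
finger_force: 29.9
```

Request:
servo_tool([
  [-0.25, 0, 0, 0, 0, 0, 20],
  [-0.5, 0.1, 0, 0, 0, 0, 20],
  [-0.75, 0.2, 0, 0, 0, 0, 20],
  [-1, 0.25, 0, 0, 0, 0, 20],
])

```text
time: 7.08
tool_pos: [0.4199, -0.3019, 0.2103]
ee_rot: [3.141, 0.001, 0.139]
wrist_force: [0.5, -1.0, -1.4]
width: 0.0407
finger_force: 29.9
```

Request:
servo_tool([
  [-0.25, 0, 0, 0, 0, 0, 20],
  [-0.5, 0, 0, 0, 0, 0, 20],
  [-0.75, 0, 0, 0, 0, 0, 20],
  [-0.95, 0, 0, 0, 0, 0, 20],
  [-1, 0, 0, 0, 0, 0, 20],
  [-1, 0, 0, 0, 0, 0, 20],
])

```text
time: 7.58
tool_pos: [0.3216, -0.3152, 0.2107]
ee_rot: [3.141, -0.0, 0.137]
wrist_force: [1.4, 0.5, -0.7]
width: 0.0409
finger_force: 29.9
```

```bash
python3 - <<'E'
from h import *
np.set_printoptions(precision=4,suppress=True)
o=robot.get_obs();print(o["tool_pos"],o["ee_rot"],o["width"],o["finger_force"])
a=snap("side");b=snap("top")
cv2.imwrite("pics/carry.png",np.hstack([a,b])[::1,:,::-1][:, :,:][0:420, 0:1120][:, 200:1000])
print(boxes("tray","top"),boxes("tray","side"),boxes("red_jar","side"))
# caddy rim contours
m=(np.array([.343,-.326]))
th=np.arctan2(.989,.146)
def rect(c,yaw,hx,hy,z):
    R=np.array([[np.cos(yaw),-np.sin(yaw)],[np.sin(yaw),np.cos(yaw)]])
    return [np.r_[c+R@[sx*hx,sy*hy],z] for sx,sy in((1,1),(1,-1),(-1,-1),(-1,1))]
yaw=-.147
print(proj("side",rect(m,yaw,.085,.0425,.011)))
E
```

```text
[ 0.3216 -0.3152  0.2107] [ 3.1409 -0.0002  0.1372] 0.04087927177149156 29.914679263019934
[] [(array([360.9, 183.3,  84.3,  28.2]), 0.8)] [(array([167.3, 162.8,  23.3,  22.7]), 0.93), (array([375.9,  98.1,  19.5,  63.7]), 0.92)]
[[316.6197 188.0567]
 [317.8841 167.4591]
 [396.1872 171.4884]
 [400.0125 192.566 ]]
```

View pics/carry.png

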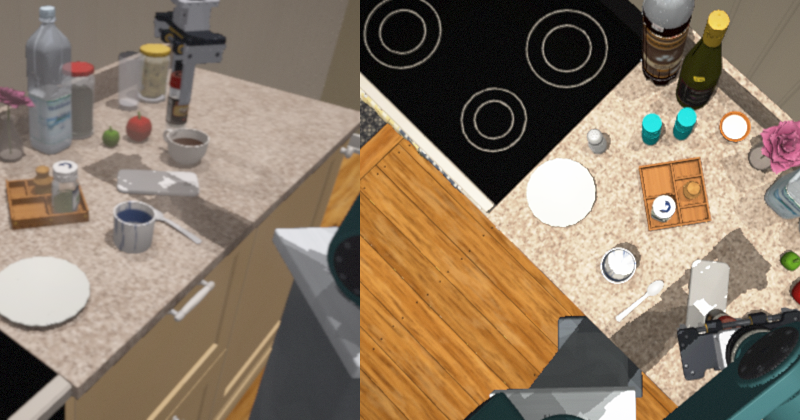

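The red jar is held upright above the tray's near end, and the side view has the tray centred at about (361,183), as expected. Lowering it.

Request:
servo_tool([
  [-0.1, 0, 0.1, 0, 0, 0, 20],
  [-0.23, 0, 0.25, 0, 0, 0, 20],
  [-0.23, 0, 0.45, 0, 0, 0, 20],
  [-0.23, 0, 0.65, 0, 0, 0, 20],
  [-0.23, 0, 0.85, 0, 0, 0, 20],
  [-0.23, 0, 1, 0, 0, 0, 20],
  [-0.23, 0, 1, 0, 0, 0, 20],
])

```text
time: 8.42
tool_pos: [0.2993, -0.316, 0.1066]
ee_rot: [-3.135, 0.004, 0.141]
wrist_force: [-0.1, -0.5, -1.8]
width: 0.0405
finger_force: 29.9
```

Request:
servo_tool([
  [0, 0, 0.08, 0, 0, 0, 20],
  [0, 0, 0.14, 0, 0, 0, 20],
  [0, 0, 0.19, 0, 0, 0, 20],
  [0, 0, 0.22, 0, 0, 0, 20],
  [0, 0, 0.235, 0, 0, 0, 20],
  [0, 0, 0.235, 0, 0, 0, 20],
  [0, 0, 0.235, 0, 0, 0, 20],
])

```text
time: 9.0
tool_pos: [0.3003, -0.3186, 0.0874]
ee_rot: [3.141, -0.0, 0.14]
wrist_force: [0.2, 0.7, -1.3]
width: 0.0407
finger_force: 29.9
```

Request:
servo_tool([
  [0, 0, 0.01, 0, 0, 0, 20],
  [0, 0, 0.02, 0, 0, 0, 20],
  [0, 0, 0.03, 0, 0, 0, 20],
  [0, 0, 0.03, 0, 0, 0, 20],
])

```text
time: 9.33
tool_pos: [0.3001, -0.3183, 0.0839]
ee_rot: [-3.142, 0.0, 0.14]
wrist_force: [0.3, -0.4, -1.6]
width: 0.0407
finger_force: 29.9
```

Request:
servo_tool([
  [0, 0, 0.01, 0, 0, 0, 20],
  [0, 0, 0.015, 0, 0, 0, 20],
  [0, 0, 0.015, 0, 0, 0, 20],
])

```text
time: 9.58
tool_pos: [0.3003, -0.3184, 0.0834]
ee_rot: [3.141, -0.0, 0.14]
wrist_force: [-0.9, 2.0, 5.2]
width: 0.041
finger_force: 29.9
```

Request:
servo_tool([
  [0, 0, 0, 0, 0, 0, 50],
  [0, 0, 0, 0, 0, 0, 60],
  [0, 0, 0, 0, 0, 0, 70],
  [0, 0, 0, 0, 0, 0, 80],
  [0, 0, 0, 0, 0, 0, 90],
  [0, 0, 0, 0, 0, 0, 90],
  [0, 0, 0, 0, 0, 0, 90],
])

```text
time: 10.17
tool_pos: [0.3001, -0.3184, 0.0824]
ee_rot: [3.142, 0.0, 0.14]
wrist_force: [0.5, 0.2, 0.2]
width: 0.084
finger_force: 0.0
```

Request:
servo_tool([
  [0, 0, -0.1, 0, 0, 0, 90],
  [0, 0, -0.3, 0, 0, 0, 90],
  [0, 0, -0.5, 0, 0, 0, 90],
  [0, 0, -0.75, 0, 0, 0, 90],
  [0, 0, -1, 0, 0, 0, 90],
  [0, 0, -1, 0, 0, 0, 90],
])

```text
time: 10.67
tool_pos: [0.302, -0.3208, 0.189]
ee_rot: [3.131, -0.005, 0.14]
wrist_force: [0.1, 0.4, 0.6]
width: 0.0899
finger_force: 0.0
```

Request:
servo_tool([
  [0.25, -0.1, 0, 0, 0, 0, 90],
  [0.6, -0.2, 0, 0, 0, 0, 90],
  [1, -0.3, 0, 0, 0, 0, 90],
])

```text
time: 10.92
tool_pos: [0.3951, -0.2746, 0.1828]
ee_rot: [3.14, -0.0, 0.136]
wrist_force: [0.1, -1.3, -0.3]
width: 0.0902
finger_force: 0.0
```

Request:
servo_tool([
  [0.35, -0.1, 0, 0, 0, 0, 90],
  [0.7, -0.2, 0, 0, 0, 0, 90],
  [1, -0.26, 0, 0, 0, 0, 90],
])

```text
time: 11.17
tool_pos: [0.4922, -0.2333, 0.182]
ee_rot: [-3.141, 0.0, 0.141]
wrist_force: [0.3, -1.3, 1.0]
width: 0.0899
finger_force: 0.0
```

Request:
servo_tool([
  [0.3, 0, 0, 0, 0, 0, 90],
  [0.48, 0, 0.1, 0, 0, 0, 90],
  [0.48, 0, 0.15, 0, 0, 0, 90],
  [0.48, 0, 0.15, 0, 0, 0, 90],
  [0.48, 0, 0.15, 0, 0, 0, 90],
])

```text
time: 11.58
tool_pos: [0.5368, -0.2283, 0.1665]
ee_rot: [-3.14, 0.002, 0.139]
wrist_force: [0.1, 0.4, 0.1]
width: 0.0902
finger_force: 0.0
```

Request:
servo_tool([
  [0.01, 0, 0.2, 0, 0, 0, 90],
  [0.01, 0, 0.4, 0, 0, 0, 90],
  [0.01, 0, 0.6, 0, 0, 0, 90],
  [0.01, 0, 0.8, 0, 0, 0, 90],
  [0.01, 0, 0.94, 0, 0, 0, 90],
  [0.01, 0, 0.94, 0, 0, 0, 90],
  [0.01, 0, 0.94, 0, 0, 0, 90],
])

```text
time: 12.17
tool_pos: [0.5377, -0.2286, 0.0736]
ee_rot: [-3.141, 0.001, 0.138]
wrist_force: [-0.0, -0.6, 0.3]
width: 0.0899
finger_force: 0.0
```

Request:
servo_tool([
  [0, 0, 0, 0, 0, 0, 60],
  [0, 0, 0, 0, 0, 0, 54],
  [0, 0, 0, 0, 0, 0, 50],
  [0, 0, 0, 0, 0, 0, 46],
  [0, 0, 0, 0, 0, 0, 42],
  [0, 0, 0, 0, 0, 0, 36],
  [0, 0, 0, 0, 0, 0, 30],
  [0, 0, 0, 0, 0, 0, 25],
  [0, 0, 0, 0, 0, 0, 25],
  [0, 0, 0, 0, 0, 0, 25],
  [0, 0, 0, 0, 0, 0, 25],
])

```text
time: 13.08
tool_pos: [0.5391, -0.2281, 0.0738]
ee_rot: [-3.142, -0.0, 0.14]
wrist_force: [0.2, 1.7, 2.1]
width: 0.0511
finger_force: 29.7
```

Request:
servo_tool([
  [0, 0, 0, 0, 0, 0, 25],
  [0, 0, 0, 0, 0, 0, 25],
  [0, 0, 0, 0, 0, 0, 25],
])

```text
time: 13.33
tool_pos: [0.5391, -0.2281, 0.0738]
ee_rot: [-3.141, -0.0, 0.14]
wrist_force: [-0.3, 2.6, 3.6]
width: 0.0513
finger_force: 29.7
```

```bash
python3 - <<'E'
from h import *
a=snap("side");cv2.imwrite("pics/white.png",cv2.resize(a[100:260,160:400,::-1],None,fx=3,fy=3,interpolation=cv2.INTER_CUBIC))
print(robot.get_obs()["wrist_torque"])
E
```

```text
[ 0.49963722  0.07569644 -0.00771577]
```

View pics/white.png

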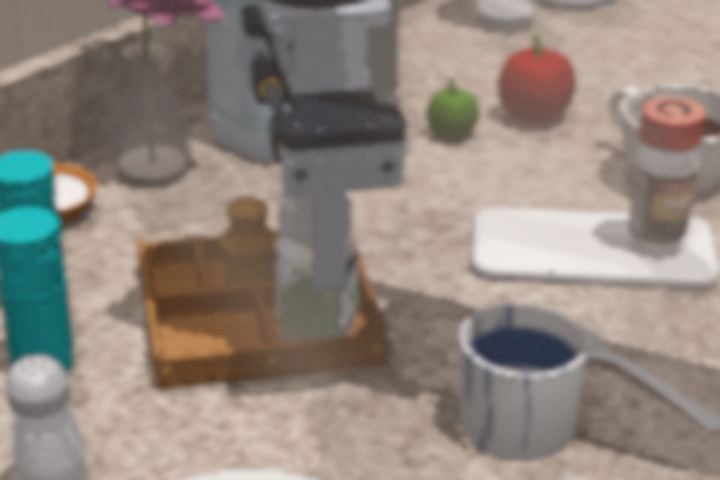

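The red jar stands upright on the tray at crop (665,180). The white jar's grip reads 51 mm against 47 mm expected, and the wrist feels a side moment, so it may be gripped tilted. I'll release and re-measure.

Request:
servo_tool([
  [0, 0, 0, 0, 0, 0, 55],
  [0, 0, 0, 0, 0, 0, 60],
  [0, 0, 0, 0, 0, 0, 70],
  [0, 0, 0, 0, 0, 0, 80],
  [0, 0, 0, 0, 0, 0, 90],
  [0, 0, 0, 0, 0, 0, 90],
  [0, 0, 0, 0, 0, 0, 90],
])

```text
time: 13.97
tool_pos: [0.5389, -0.2283, 0.0734]
ee_rot: [3.141, 0.0, 0.14]
wrist_force: [0.9, -0.5, -0.1]
width: 0.0887
finger_force: 0.0
```

Request:
servo_tool([
  [0, 0, -0.2, 0, 0, 0, 90],
  [0, 0, -0.4, 0, 0, 0, 90],
  [0, 0, -0.7, 0, 0, 0, 90],
  [0, 0, -1, 0, 0, 0, 90],
  [0, 0, -1, 0, 0, 0, 90],
  [0, 0, -1, 0, 0, 0, 90],
])

```text
time: 14.47
tool_pos: [0.5402, -0.2289, 0.1762]
ee_rot: [3.138, -0.005, 0.14]
wrist_force: [-0.1, -0.2, -0.2]
width: 0.0898
finger_force: 0.0
```

```bash
python3 - <<'E'
from h import *
np.set_printoptions(precision=4,suppress=True)
a=snap("side");cv2.imwrite("pics/white2.png",cv2.resize(a[120:260,180:340,::-1],None,fx=4,fy=4,interpolation=cv2.INTER_CUBIC))
snap("top")
for c in("top","side"):print(boxes("white_jar",c))
for P in((.538,-.229),(.538,-.221),(.538,-.237)):print(box("side",cyl(*P,.008,PR["white_jar"])))
print(robot.get_obs()["tool_pos"])
E
```

```text
[]
[(array([264.9, 186.8,  27.8,  53.5]), 0.68)]
[254.9597 159.5528 279.0979 216.113 ]
[255.0375 161.6566 279.3272 218.5474]
[254.883  157.477  278.8717 213.7103]
[ 0.5379 -0.2277  0.1711]
```

View pics/white2.png

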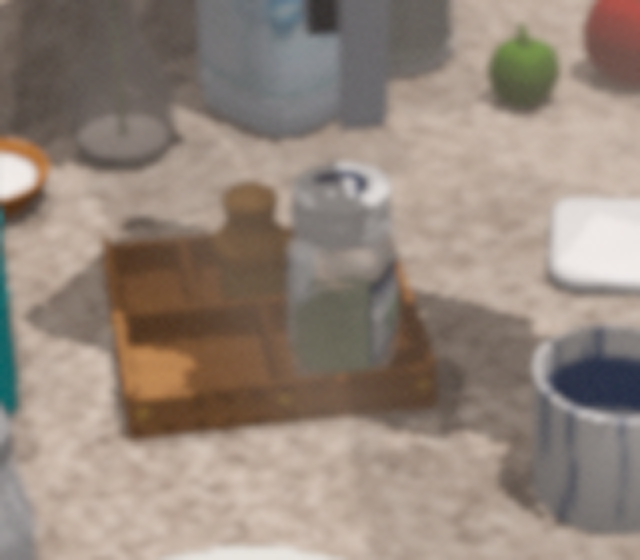

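The white jar stands upright and free in its compartment, spanning about (252–279, 161–213) in full-picture pixels, roughly 2 mm further along −y than I had aimed. I'll regrip slightly lower and shifted.

Request:
servo_tool([
  [0.02, 0.02, 0.2, 0, 0, 0, 90],
  [0.02, 0.03, 0.4, 0, 0, 0, 90],
  [0.02, 0.03, 0.6, 0, 0, 0, 90],
  [0.02, 0.03, 0.8, 0, 0, 0, 90],
  [0.02, 0.03, 1, 0, 0, 0, 90],
  [0.02, 0.03, 1, 0, 0, 0, 90],
])

```text
time: 15.17
tool_pos: [0.5373, -0.2288, 0.0665]
ee_rot: [-3.134, 0.01, 0.14]
wrist_force: [-0.8, 0.5, -1.0]
width: 0.0902
finger_force: 0.0
```

Request:
servo_tool([
  [0, 0, 0.05, 0, 0, 0, 70],
  [0, 0, 0.05, 0, 0, 0, 60],
  [0, 0, 0.05, 0, 0, 0, 56],
  [0, 0, 0.05, 0, 0, 0, 54],
  [0, 0, 0.05, 0, 0, 0, 52],
  [0, 0, 0.05, 0, 0, 0, 50],
  [0, 0, 0.05, 0, 0, 0, 48],
  [0, 0, 0.05, 0, 0, 0, 46],
  [0, 0, 0.05, 0, 0, 0, 46],
  [0, 0, 0.05, 0, 0, 0, 46],
  [0, 0, 0.05, 0, 0, 0, 46],
])

```text
time: 16.08
tool_pos: [0.5417, -0.2307, 0.0695]
ee_rot: [3.141, -0.001, 0.14]
wrist_force: [-2.0, 2.0, 5.3]
width: 0.0509
finger_force: 29.8
```

Request:
servo_tool([
  [0, 0, 0, 0, 0, 0, 40],
  [0, 0, 0, 0, 0, 0, 30],
  [0, 0, 0, 0, 0, 0, 25],
  [0, 0, 0, 0, 0, 0, 25],
  [0, 0, 0, 0, 0, 0, 25],
])

```text
time: 16.5
tool_pos: [0.5417, -0.2307, 0.0696]
ee_rot: [3.141, -0.001, 0.14]
wrist_force: [-1.4, 2.1, 6.0]
width: 0.051
finger_force: 29.8
```

```bash
python3 - <<'E'
from h import *
o=robot.get_obs();print(o["wrist_torque"],o["wrist_force"])
E
```

```text
[ 0.48256486  0.29547078 -0.01258511] [-1.36296272  2.12850775  5.96889609]
```

Request:
servo_tool([
  [0, 0, -0.04, 0, 0, 0, 25],
  [0, 0, -0.08, 0, 0, 0, 25],
  [0, 0, -0.12, 0, 0, 0, 25],
  [0, 0, -0.12, 0, 0, 0, 25],
  [0, 0, -0.12, 0, 0, 0, 25],
])

```text
time: 16.92
tool_pos: [0.5415, -0.2312, 0.0806]
ee_rot: [3.141, -0.0, 0.139]
wrist_force: [-0.0, -0.4, -1.6]
width: 0.0514
finger_force: 29.8
```

```bash
python3 - <<'E'
from h import *
o=robot.get_obs();print(o["wrist_torque"],o["wrist_force"])
a=snap("side");cv2.imwrite("pics/white3.png",cv2.resize(a[120:260,180:340,::-1],None,fx=4,fy=4,interpolation=cv2.INTER_CUBIC))
E
```

```text
[ 0.03029925  0.0275351  -0.02736044] [-0.03275585 -0.40394183 -1.57804792]
```

View pics/white3.png

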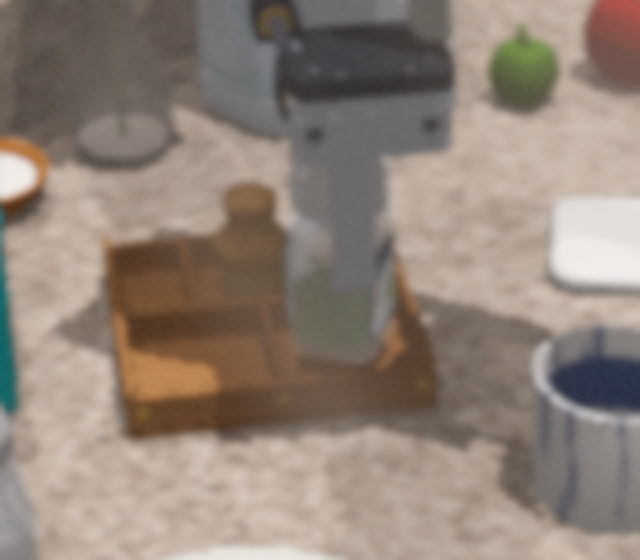

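The jar is lifted but held slightly tilted: the high first finger contact tipped it before it could slide. I'll set it back down and grip lower, just above the walls.

Request:
servo_tool([
  [0, 0, 0.04, 0, 0, 0, 25],
  [0, 0, 0.08, 0, 0, 0, 25],
  [0, 0, 0.11, 0, 0, 0, 25],
  [0, 0, 0.11, 0, 0, 0, 25],
  [0, 0, 0.11, 0, 0, 0, 56],
  [0, 0, 0.11, 0, 0, 0, 62],
  [0, 0, 0.11, 0, 0, 0, 70],
  [0, 0, 0.11, 0, 0, 0, 74],
  [0, 0, 0.11, 0, 0, 0, 74],
  [0, 0, 0.11, 0, 0, 0, 74],
])

```text
time: 17.8
tool_pos: [0.5413, -0.231, 0.0694]
ee_rot: [3.142, 0.0, 0.14]
wrist_force: [-0.3, 0.3, 1.0]
width: 0.0735
finger_force: 0.0
```

Request:
servo_tool([
  [0, 0, 0.05, 0, 0, 0, 74],
  [0, 0, 0.1, 0, 0, 0, 74],
  [0, 0, 0.15, 0, 0, 0, 74],
  [0, 0, 0.18, 0, 0, 0, 74],
  [0, 0, 0.18, 0, 0, 0, 74],
  [0, 0, 0.18, 0, 0, 0, 74],
])

```text
time: 18.3
tool_pos: [0.541, -0.2308, 0.0509]
ee_rot: [-3.141, 0.001, 0.14]
wrist_force: [-0.3, 0.2, -0.4]
width: 0.074
finger_force: 0.0
```

Request:
servo_tool([
  [0, 0, 0, 0, 0, 0, 68],
  [0, 0, 0, 0, 0, 0, 62],
  [0, 0, 0, 0, 0, 0, 58],
  [0, 0, 0, 0, 0, 0, 56],
  [0, 0, 0, 0, 0, 0, 54],
  [0, 0, 0, 0, 0, 0, 52],
  [0, 0, 0, 0, 0, 0, 50],
  [0, 0, 0, 0, 0, 0, 48],
  [0, 0, 0, 0, 0, 0, 40],
  [0, 0, 0, 0, 0, 0, 30],
  [0, 0, 0, 0, 0, 0, 25],
  [0, 0, 0, 0, 0, 0, 25],
])

```text
time: 19.3
tool_pos: [0.5414, -0.2309, 0.0516]
ee_rot: [3.142, -0.0, 0.14]
wrist_force: [-0.2, 0.3, 0.3]
width: 0.0513
finger_force: 29.8
```

Request:
servo_tool([
  [0, 0, -0.1, 0, 0, 0, 25],
  [0, 0, -0.25, 0, 0, 0, 25],
  [0, 0, -0.45, 0, 0, 0, 25],
  [0, 0, -0.65, 0, 0, 0, 25],
  [0, 0, -0.85, 0, 0, 0, 25],
  [0, 0, -1, 0, 0, 0, 25],
  [0, 0, -1, 0, 0, 0, 25],
])

```text
time: 19.88
tool_pos: [0.5433, -0.2321, 0.1564]
ee_rot: [3.136, -0.007, 0.14]
wrist_force: [0.7, -0.4, -0.2]
width: 0.0513
finger_force: 29.8
```

Request:
servo_tool([
  [-0.2, 0.1, 0, 0, 0, 0, 25],
  [-0.4, 0.2, 0, 0, 0, 0, 25],
  [-0.6, 0.35, 0, 0, 0, 0, 25],
  [-0.8, 0.5, 0, 0, 0, 0, 25],
  [-1, 0.6, 0, 0, 0, 0, 25],
])

```text
time: 20.3
tool_pos: [0.4493, -0.3051, 0.1502]
ee_rot: [-3.141, 0.001, 0.139]
wrist_force: [-0.4, -0.2, -1.2]
width: 0.0513
finger_force: 29.8
```

Request:
servo_tool([
  [-0.2, 0.05, 0, 0, 0, 0, 25],
  [-0.4, 0.1, 0, 0, 0, 0, 25],
  [-0.6, 0.15, 0, 0, 0, 0, 25],
  [-0.71, 0.17, 0, 0, 0, 0, 25],
  [-0.71, 0.17, 0, 0, 0, 0, 25],
  [-0.71, 0.17, 0, 0, 0, 0, 25],
])

```text
time: 20.8
tool_pos: [0.3827, -0.3308, 0.1511]
ee_rot: [-3.141, -0.0, 0.139]
wrist_force: [0.3, 0.7, -1.6]
width: 0.0512
finger_force: 29.8
```

```bash
python3 - <<'E'
from h import *
o=robot.get_obs();print(o["tool_pos"],o["wrist_force"],o["width"])
a=snap("side");b=snap("top");cv2.imwrite("pics/white4.png",np.hstack([cv2.resize(a[60:220,280:440,::-1],None,fx=2.4,fy=2.4),cv2.resize(b[200:360,270:430,::-1],None,fx=2.4,fy=2.4)]))
print(boxes("red_jar","side"),box("side",cyl(.3,-.3185,.011,PR["red_jar"])))
E
```

```text
[ 0.38267085 -0.33081587  0.15109624] [ 0.33056678  0.72932409 -1.64013082] 0.051234158815014905
[(array([172.1, 195.6,  29.9,  59.7]), 0.91), (array([380.6, 157.6,  27.5,  56.2]), 0.64), (array([166.6, 164.3,  20.9,  25.6]), 0.59)] [368.47810576 131.76033276 393.76542891 186.08472824]
```

View pics/white4.png

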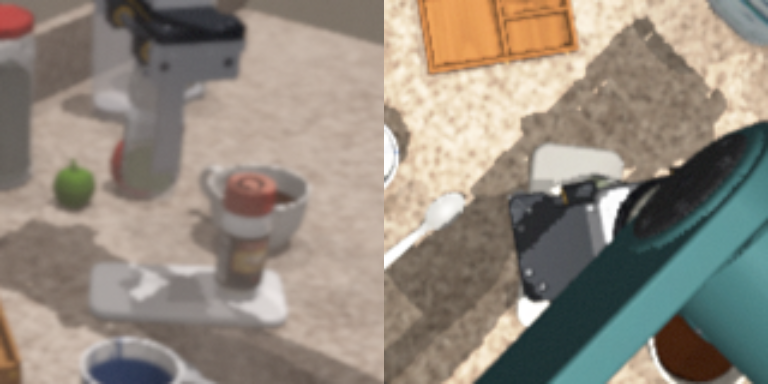

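The white jar is held upright over the tray's free end and the red jar stands on the near end, around crop (248,235). Lowering.

Request:
servo_tool([
  [0, 0, 0.15, 0, 0, 0, 25],
  [0, 0, 0.3, 0, 0, 0, 25],
  [0, 0, 0.5, 0, 0, 0, 25],
  [0, 0, 0.7, 0, 0, 0, 25],
  [0, 0, 0.82, 0, 0, 0, 25],
  [0, 0, 0.9, 0, 0, 0, 25],
  [0, 0, 0.92, 0, 0, 0, 25],
  [0, 0, 0.94, 0, 0, 0, 25],
  [0, 0, 0.96, 0, 0, 0, 25],
  [0, 0, 0.97, 0, 0, 0, 25],
  [0, 0, 0.97, 0, 0, 0, 25],
])

```text
time: 21.87
tool_pos: [0.3831, -0.3314, 0.0552]
ee_rot: [3.14, -0.001, 0.14]
wrist_force: [0.5, -0.5, -0.8]
width: 0.0514
finger_force: 29.8
```

Request:
servo_tool([
  [0, 0, 0.01, 0, 0, 0, 25],
  [0, 0, 0.015, 0, 0, 0, 25],
  [0, 0, 0.015, 0, 0, 0, 25],
])

```text
time: 22.12
tool_pos: [0.3832, -0.3315, 0.0546]
ee_rot: [3.14, -0.001, 0.14]
wrist_force: [-0.8, 0.8, 5.6]
width: 0.051
finger_force: 29.8
```

Request:
servo_tool([
  [0, 0, 0, 0, 0, 0, 55],
  [0, 0, 0, 0, 0, 0, 60],
  [0, 0, 0, 0, 0, 0, 70],
  [0, 0, 0, 0, 0, 0, 80],
  [0, 0, 0, 0, 0, 0, 80],
  [0, 0, 0, 0, 0, 0, 80],
])

```text
time: 22.62
tool_pos: [0.3826, -0.3309, 0.0527]
ee_rot: [-3.141, 0.0, 0.14]
wrist_force: [0.1, 0.3, -0.2]
width: 0.0797
finger_force: 0.0
```

Request:
servo_tool([
  [0, 0, -0.1, 0, 0, 0, 80],
  [0, 0, -0.3, 0, 0, 0, 80],
  [0, 0, -0.5, 0, 0, 0, 80],
  [0, 0, -0.75, 0, 0, 0, 80],
  [0, 0, -1, 0, 0, 0, 80],
  [0, 0, -1, 0, 0, 0, 80],
])

```text
time: 23.12
tool_pos: [0.385, -0.3334, 0.1598]
ee_rot: [3.132, -0.007, 0.14]
wrist_force: [1.3, -1.0, 0.5]
width: 0.08
finger_force: 0.0
```

```bash
python3 - <<'E'
from h import *
np.set_printoptions(precision=4,suppress=True)
a=snap("side");b=snap("top")
print(fit("pot_brush",(.583,-.294),.008),boxes("white_jar","side"),box("side",cyl(.383,-.331,.011,PR["white_jar"])))
for g in(.585,.58,.575):print(g,box("side",cyl(g,-.294,.008,PR["pot_brush"])))
print(robot.get_obs()["tool_pos"])
# brush top blob + caddy wood in top
cv2.imwrite("pics/brush.png",np.hstack([cv2.resize(b[150:240,270:360,::-1],None,fx=4,fy=4,interpolation=2),cv2.resize(a[140:230,200:290,::-1],None,fx=4,fy=4,interpolation=2)]))
E
```

```text
(array([ 0.5854, -0.296 ]), array([-0.5006,  0.2564, -0.5275, -0.3222, -2.1657, -5.7603,  2.7332,
       -0.9617])) [(array([340. , 158.8,  27.3,  51.6]), 0.82)] [327.2496 132.2456 352.5864 184.6269]
0.585 [233.1518 162.4329 251.9793 196.2797]
0.58 [235.6333 162.3787 254.4512 196.2173]
0.575 [238.1135 162.3245 256.9218 196.1549]
[ 0.382  -0.3302  0.1513]
```

View pics/brush.png

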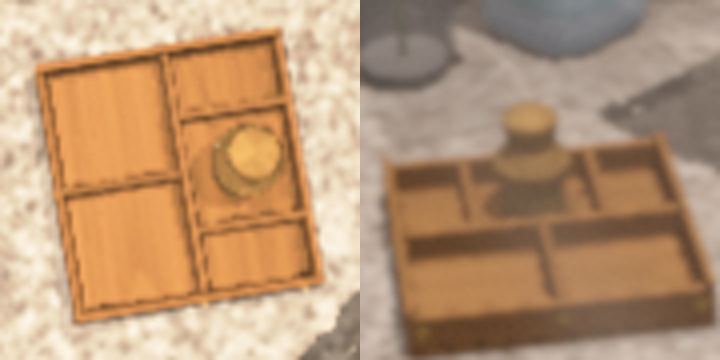

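The caddy and brush are unobstructed now. In the top view the brush cap is at about (333,188), with the brush standing upright in its compartment.

```bash
python3 - <<'E'
from h import *
np.set_printoptions(precision=4,suppress=True)
print("cap top",ray("top",(270+254/4,150+152/4),.068), "side",ray("side",(200+(530-360)/4,140+115/4),.068))
print("ring top",ray("top",(270+247/4,150+160/4),.04),"side",ray("side",(200+(533-360)/4,140+155/4),.045))
c=np.array([ray("top",(270+u/4,150+v/4),.026)[:2] for u,v in((38,66),(280,30),(323,282),(77,322))])
print(c,c.mean(0)); d=(c[1]+c[2]-c[0]-c[3])/2;print("size",np.linalg.norm(d),"yaw",np.arctan2(d[1],d[0]))
cs=np.array([ray("side",(200+(u-360)/4,140+v/4),.026)[:2] for u,v in((388,163),(663,137),(712,288),(403,320))]);print("side",cs,cs.mean(0))
E
```

```text
cap top [ 0.5827 -0.2937  0.068 ] side [ 0.5838 -0.2838  0.068 ]
ring top [ 0.5827 -0.294   0.04  ] side [ 0.5831 -0.284   0.045 ]
[[ 0.6404 -0.1807]
 [ 0.6582 -0.3171]
 [ 0.5158 -0.3357]
 [ 0.4966 -0.1991]] [ 0.5778 -0.2582]
size 0.13773150593461408 yaw -1.4360245684086572
side [[ 0.6576 -0.3108]
 [ 0.516  -0.3304]
 [ 0.5    -0.1916]
 [ 0.643  -0.1727]] [ 0.5791 -0.2514]
```

Request:
servo_tool([
  [0.25, 0, 0, 0, 0, 0, 80],
  [0.6, 0, 0, 0, 0, 0, 80],
  [1, 0, 0, 0, 0, 0, 80],
])

```text
time: 23.62
tool_pos: [0.4811, -0.3168, 0.1514]
ee_rot: [-3.14, 0.003, 0.137]
wrist_force: [0.2, -0.8, 0.2]
width: 0.0799
finger_force: 0.0
```

Request:
servo_tool([
  [0.35, -0.05, 0, 0, 0, 0, 80],
  [0.7, -0.1, 0, 0, 0, 0, 80],
  [0.95, -0.1, 0, 0, 0, 0, 70],
  [1, -0.1, 0.1, 0, 0, 0, 65],
  [1, -0.1, 0.2, 0, 0, 0, 65],
  [1, -0.1, 0.2, 0, 0, 0, 65],
])

```text
time: 24.12
tool_pos: [0.5766, -0.2922, 0.1278]
ee_rot: [-3.136, 0.007, 0.14]
wrist_force: [-1.3, 0.8, -0.2]
width: 0.0653
finger_force: 0.0
```

Request:
servo_tool([
  [0.04, 0, 0.2, 0, 0, 0, 65],
  [0.04, 0, 0.4, 0, 0, 0, 65],
  [0.04, 0, 0.6, 0, 0, 0, 65],
  [0.04, 0, 0.73, 0, 0, 0, 65],
  [0.04, 0, 0.8, 0, 0, 0, 65],
  [0.04, 0, 0.8, 0, 0, 0, 65],
  [0.04, 0, 0.8, 0, 0, 0, 65],
])

```text
time: 24.7
tool_pos: [0.5828, -0.2931, 0.0533]
ee_rot: [3.142, 0.0, 0.139]
wrist_force: [0.7, 0.4, -0.4]
width: 0.0649
finger_force: 0.0
```

Request:
servo_tool([
  [0, 0, 0, 0, 0, 0, 56],
  [0, 0, 0, 0, 0, 0, 50],
  [0, 0, 0, 0, 0, 0, 46],
  [0, 0, 0, 0, 0, 0, 43],
  [0, 0, 0, 0, 0, 0, 40],
  [0, 0, 0, 0, 0, 0, 38],
  [0, 0, 0, 0, 0, 0, 35],
  [0, 0, 0, 0, 0, 0, 30],
  [0, 0, 0, 0, 0, 0, 20],
  [0, 0, 0, 0, 0, 0, 20],
  [0, 0, 0, 0, 0, 0, 20],
])

```text
time: 25.62
tool_pos: [0.5835, -0.293, 0.0534]
ee_rot: [3.141, -0.0, 0.14]
wrist_force: [0.2, -1.5, 1.3]
width: 0.0366
finger_force: 30.0
```

Request:
servo_tool([
  [0, 0, -0.1, 0, 0, 0, 20],
  [0, 0, -0.25, 0, 0, 0, 20],
  [0, 0, -0.45, 0, 0, 0, 20],
  [0, 0, -0.65, 0, 0, 0, 20],
  [0, 0, -0.85, 0, 0, 0, 20],
  [0, 0, -1, 0, 0, 0, 20],
  [0, 0, -1, 0, 0, 0, 20],
])

```text
time: 26.2
tool_pos: [0.585, -0.2933, 0.1579]
ee_rot: [3.137, -0.006, 0.14]
wrist_force: [0.1, -1.3, 0.2]
width: 0.0367
finger_force: 30.0
```

Request:
servo_tool([
  [0, -0.15, 0, 0, 0, 0, 20],
  [0, -0.35, 0, 0, 0, 0, 20],
  [0.1, -0.55, 0, 0, 0, 0, 20],
  [0.1, -0.8, 0, 0, 0, 0, 20],
  [0.15, -1, 0, 0, 0, 0, 20],
])

```text
time: 26.62
tool_pos: [0.5823, -0.1884, 0.1504]
ee_rot: [-3.138, 0.004, 0.14]
wrist_force: [0.6, -0.7, -0.5]
width: 0.0363
finger_force: 30.0
```

Request:
servo_tool([
  [0, -0.25, 0, 0, 0, 0, 20],
  [0.05, -0.5, 0, 0, 0, 0, 20],
  [0.1, -0.75, 0, 0, 0, 0, 20],
  [0.15, -1, 0, 0, 0, 0, 20],
])

```text
time: 26.95
tool_pos: [0.5833, -0.0877, 0.1505]
ee_rot: [-3.139, 0.004, 0.14]
wrist_force: [0.6, 0.3, -0.5]
width: 0.0364
finger_force: 30.0
```

Request:
servo_tool([
  [0, -0.25, 0, 0, 0, 0, 20],
  [0.05, -0.5, 0, 0, 0, 0, 20],
  [0.1, -0.75, 0, 0, 0, 0, 20],
  [0.15, -0.88, 0, 0, 0, 0, 20],
  [0.15, -0.88, 0, 0, 0, 0, 20],
  [0.15, -0.88, 0, 0, 0, 0, 20],
  [0.15, -0.88, 0, 0, 0, 0, 20],
])

```text
time: 27.53
tool_pos: [0.5874, -0.002, 0.1522]
ee_rot: [3.141, 0.002, 0.139]
wrist_force: [0.4, 0.4, -1.0]
width: 0.0366
finger_force: 30.0
```

```bash
python3 - <<'E'
from h import *
np.set_printoptions(precision=4,suppress=True)
o=robot.get_obs();print(o["tool_pos"],o["width"],o["finger_force"])
im=cv2.imread("pics/both0.png");m=(cv2.inRange(im,(215,215,215),(255,255,255)))
n,l,s,c=cv2.connectedComponentsWithStats(m);i=l[192,201];print(s[i],c[i],ray("top",c[i],.016))
im=cv2.imread("pics/side0.png");m=(cv2.inRange(im,(180,180,170),(255,255,255)))
n,l,s,c=cv2.connectedComponentsWithStats(m);i=l[292,241];print(s[i],c[i],ray("side",c[i],.015),ray("side",s[i][:2]+s[i][2:4]/2,.014))
E
```

```text
[ 0.5874 -0.002   0.1522] 0.03658235976086543 29.999703895300627
[ 166  158   69   69 3664] [200.3829 191.9678] [ 0.588  -0.0014  0.016 ]
[ 190  256  100   69 5376] [239.8157 289.8756] [0.5893 0.0027 0.015 ] [0.589  0.0031 0.014 ]
```

Dish centre is about (0.588, 0.000), so the brush is over the middle. Lowering to about 0.0554.

Request:
servo_tool([
  [0, -0.01, 0.15, 0, 0, 0, 20],
  [0, -0.02, 0.35, 0, 0, 0, 20],
  [0, -0.02, 0.55, 0, 0, 0, 20],
  [0, -0.02, 0.72, 0, 0, 0, 20],
  [0, -0.02, 0.83, 0, 0, 0, 20],
  [0, -0.02, 0.89, 0, 0, 0, 20],
  [0, -0.02, 0.91, 0, 0, 0, 20],
  [0, -0.02, 0.93, 0, 0, 0, 20],
  [0, -0.02, 0.94, 0, 0, 0, 20],
  [0, -0.02, 0.94, 0, 0, 0, 20],
])

```text
time: 28.37
tool_pos: [0.5882, 0.0006, 0.0599]
ee_rot: [3.141, -0.002, 0.139]
wrist_force: [0.0, -0.2, -1.0]
width: 0.0366
finger_force: 30.0
```

Request:
servo_tool([
  [0, 0, 0.01, 0, 0, 0, 20],
  [0, 0, 0.02, 0, 0, 0, 20],
  [0, 0, 0.03, 0, 0, 0, 20],
  [0, 0, 0.035, 0, 0, 0, 20],
  [0, 0, 0.035, 0, 0, 0, 20],
])

```text
time: 28.78
tool_pos: [0.5874, 0.0008, 0.0554]
ee_rot: [3.142, 0.0, 0.14]
wrist_force: [-0.9, -0.5, -0.8]
width: 0.0364
finger_force: 30.0
```

Request:
servo_tool([
  [0, 0, 0.01, 0, 0, 0, 20],
  [0, 0, 0.015, 0, 0, 0, 20],
  [0, 0, 0.015, 0, 0, 0, 20],
])

```text
time: 29.03
tool_pos: [0.5877, 0.0008, 0.0541]
ee_rot: [3.142, -0.0, 0.14]
wrist_force: [-0.6, 0.6, -0.5]
width: 0.036
finger_force: 30.0
```

Request:
servo_tool([
  [0, 0, 0.01, 0, 0, 0, 20],
  [0, 0, 0.015, 0, 0, 0, 20],
  [0, 0, 0.015, 0, 0, 0, 20],
])

```text
time: 29.28
tool_pos: [0.5884, 0.0008, 0.0537]
ee_rot: [3.141, -0.002, 0.14]
wrist_force: [-0.8, -0.1, 5.4]
width: 0.037
finger_force: 30.0
```

Request:
servo_tool([
  [0, 0, 0, 0, 0, 0, 45],
  [0, 0, 0, 0, 0, 0, 55],
  [0, 0, 0, 0, 0, 0, 65],
  [0, 0, 0, 0, 0, 0, 75],
  [0, 0, 0, 0, 0, 0, 75],
  [0, 0, 0, 0, 0, 0, 75],
])

```text
time: 29.78
tool_pos: [0.5873, 0.0007, 0.052]
ee_rot: [-3.142, 0.001, 0.14]
wrist_force: [-0.0, -0.2, -0.4]
width: 0.0728
finger_force: 0.0
```

Request:
servo_tool([
  [0, 0, -0.1, 0, 0, 0, 75],
  [0, 0, -0.3, 0, 0, 0, 75],
  [0, 0, -0.5, 0, 0, 0, 75],
  [0, 0, -0.75, 0, 0, 0, 75],
  [0, 0, -1, 0, 0, 0, 75],
  [0, 0, -1, 0, 0, 0, 75],
])

```text
time: 30.28
tool_pos: [0.5908, 0.0005, 0.16]
ee_rot: [3.139, -0.012, 0.14]
wrist_force: [0.6, 0.9, 1.9]
width: 0.075
finger_force: 0.0
```

```bash
python3 - <<'E'
from h import *
np.set_printoptions(precision=4,suppress=True)
o=robot.get_obs();print(o["tool_pos"])
a=snap("side");b=snap("top")
cv2.imwrite("pics/salt.png",np.hstack([cv2.resize(b[90:250,150:310,::-1],None,fx=2.4,fy=2.4,interpolation=2),cv2.resize(a[180:340,130:290,::-1],None,fx=2.4,fy=2.4,interpolation=2)]))
print(fit("salt_shaker",(.698,-.087),0)); print(box("side",cyl(.698,-.087,0,PR["salt_shaker"])),boxes("salt_shaker","side"))
E
```

```text
[0.5908 0.0005 0.16  ]
(array([ 0.6995, -0.0849]), array([-3.4752, -3.8861,  0.8059,  0.3905, -0.1866, -1.5524,  0.9119,
        0.3913]))
[158.4599 217.6361 189.9346 270.7981] [(array([172.8, 245.6,  30.5,  51.3]), 0.68), (array([358.8, 184.2,  83.5,  27.7]), 0.66)]
```

View pics/salt.png

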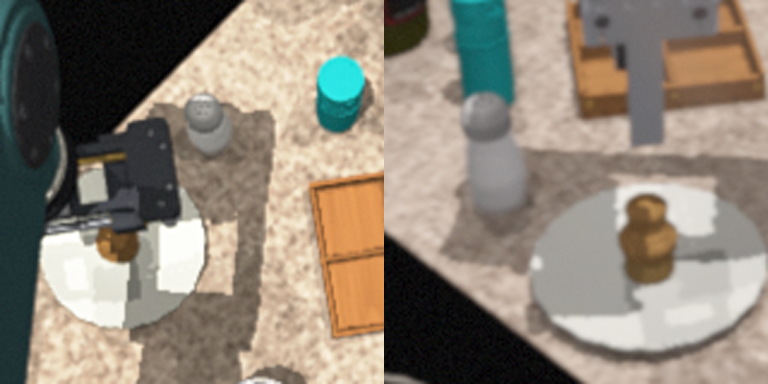

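The brush stands upright in the middle of the dish. The salt shaker stands free with its dome at top-view (235,136), which agrees with about (0.6985, −0.0865).

Request:
servo_tool([
  [0.3, 0.3, 0, 0, 0, 0, 75],
  [0.65, 0.65, 0, 0, 0, 0, 80],
  [0.97, 1, 0, 0, 0, 0, 85],
  [0.97, 1, 0, 0, 0, 0, 85],
  [0.97, 1, 0, 0, 0, 0, 85],
  [0.97, 1, 0, 0, 0, 0, 85],
  [0.97, 1, 0, 0, 0, 0, 85],
])

```text
time: 31.12
tool_pos: [0.6964, -0.0838, 0.1513]
ee_rot: [-3.14, 0.003, 0.14]
wrist_force: [-0.2, 0.1, -0.4]
width: 0.0849
finger_force: 0.0
```

Request:
servo_tool([
  [0.01, 0.02, 0.15, 0, 0, 0, 85],
  [0.01, 0.03, 0.35, 0, 0, 0, 85],
  [0.01, 0.03, 0.55, 0, 0, 0, 85],
  [0.01, 0.03, 0.75, 0, 0, 0, 85],
  [0.01, 0.03, 0.9, 0, 0, 0, 85],
  [0.01, 0.03, 1, 0, 0, 0, 85],
  [0.01, 0.03, 1, 0, 0, 0, 85],
])

```text
time: 31.7
tool_pos: [0.6964, -0.086, 0.0497]
ee_rot: [-3.14, 0.005, 0.141]
wrist_force: [0.8, -0.5, 0.3]
width: 0.0852
finger_force: 0.0
```

Request:
servo_tool([
  [0, 0, 0.05, 0, 0, 0, 75],
  [0, 0, 0.1, 0, 0, 0, 65],
  [0, 0, 0.1, 0, 0, 0, 58],
  [0, 0, 0.1, 0, 0, 0, 53],
  [0, 0, 0.1, 0, 0, 0, 50],
  [0, 0, 0.1, 0, 0, 0, 47],
  [0, 0, 0.1, 0, 0, 0, 44],
  [0, 0, 0.1, 0, 0, 0, 41],
  [0, 0, 0.1, 0, 0, 0, 36],
  [0, 0, 0.1, 0, 0, 0, 30],
  [0, 0, 0.1, 0, 0, 0, 25],
  [0, 0, 0.1, 0, 0, 0, 25],
])

```text
time: 32.7
tool_pos: [0.6991, -0.0873, 0.0429]
ee_rot: [-3.141, -0.001, 0.14]
wrist_force: [-0.7, 1.8, 2.5]
width: 0.0405
finger_force: 29.8
```

Request:
servo_tool([
  [0, 0, 0, 0, 0, 0, 20],
  [0, 0, 0, 0, 0, 0, 20],
  [0, 0, 0, 0, 0, 0, 20],
])

```text
time: 32.95
tool_pos: [0.6991, -0.0873, 0.043]
ee_rot: [-3.141, -0.001, 0.14]
wrist_force: [-0.3, 2.8, 3.6]
width: 0.0405
finger_force: 29.8
```

Request:
servo_tool([
  [0, 0, -0.1, 0, 0, 0, 20],
  [0, 0, -0.25, 0, 0, 0, 20],
  [0, 0, -0.45, 0, 0, 0, 20],
  [0, 0, -0.65, 0, 0, 0, 20],
  [0, 0, -0.85, 0, 0, 0, 20],
  [0, 0, -1, 0, 0, 0, 20],
  [0, 0, -1, 0, 0, 0, 20],
])

```text
time: 33.53
tool_pos: [0.7009, -0.0888, 0.1474]
ee_rot: [3.138, -0.007, 0.139]
wrist_force: [0.2, -0.3, -0.1]
width: 0.041
finger_force: 29.8
```

Request:
servo_tool([
  [-0.15, 0, -0.1, 0, 0, 0, 20],
  [-0.4, 0.2, -0.1, 0, 0, 0, 20],
  [-0.65, 0.4, -0.1, 0, 0, 0, 20],
  [-0.85, 0.6, -0.1, 0, 0, 0, 20],
  [-1, 0.8, -0.1, 0, 0, 0, 20],
  [-1, 0.95, -0.1, 0, 0, 0, 20],
])

```text
time: 34.03
tool_pos: [0.6102, -0.1978, 0.1514]
ee_rot: [3.141, 0.003, 0.137]
wrist_force: [0.9, 0.5, -0.9]
width: 0.0406
finger_force: 29.8
```

Request:
servo_tool([
  [-0.1, 0.2, 0, 0, 0, 0, 20],
  [-0.25, 0.4, 0, 0, 0, 0, 20],
  [-0.4, 0.6, 0, 0, 0, 0, 20],
  [-0.44, 0.8, 0, 0, 0, 0, 20],
  [-0.44, 0.92, 0, 0, 0, 0, 20],
  [-0.44, 0.92, 0, 0, 0, 0, 20],
  [-0.44, 0.92, 0, 0, 0, 0, 20],
])

```text
time: 34.62
tool_pos: [0.5828, -0.2927, 0.1514]
ee_rot: [-3.14, 0.001, 0.139]
wrist_force: [-0.9, 0.6, -1.6]
width: 0.041
finger_force: 29.8
```

```bash
python3 - <<'E'
from h import *
np.set_printoptions(precision=4,suppress=True)
o=robot.get_obs();print(o["tool_pos"],o["ee_rot"],o["width"])
a=snap("side")
cv2.imwrite("pics/saltin.png",cv2.resize(a[90:250,170:330,::-1],None,fx=3,fy=3,interpolation=2))
print(boxes("salt_shaker","side"),box("side",cyl(o["tool_pos"][0],o["tool_pos"][1],o["tool_pos"][2]-.043,PR["salt_shaker"])))
E
```

```text
[ 0.5828 -0.2927  0.1514] [-3.1401  0.0006  0.1391] 0.040966269098858296
[(array([239. , 130.3,  18.6,  48.6]), 0.96), (array([360.1, 184.4,  80.3,  28.3]), 0.16)] [228.9628 103.175  253.6956 153.7284]
```

View pics/saltin.png

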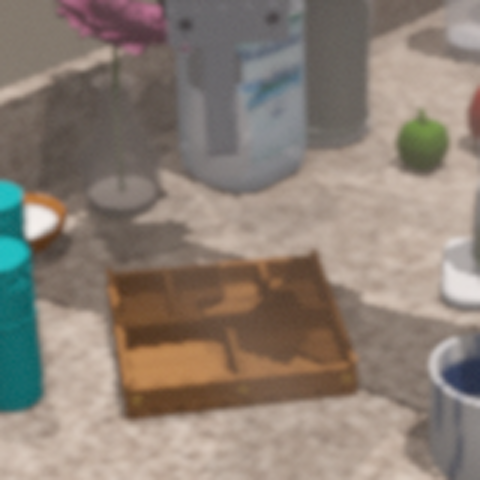

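The compartments are empty. The shaker, hidden behind the finger, is above the middle rear one, and the network finds it at (239,130), close to the prediction of (241,128). Lowering.

Request:
servo_tool([
  [0, 0, 0.15, 0, 0, 0, 20],
  [0, 0, 0.3, 0, 0, 0, 20],
  [0, 0, 0.45, 0, 0, 0, 20],
  [0, 0, 0.6, 0, 0, 0, 20],
  [0, 0, 0.72, 0, 0, 0, 20],
  [0, 0, 0.82, 0, 0, 0, 20],
  [0, 0, 0.89, 0, 0, 0, 20],
  [0, 0, 0.93, 0, 0, 0, 20],
  [0, 0, 0.96, 0, 0, 0, 20],
  [0, 0, 0.98, 0, 0, 0, 20],
  [0, 0, 0.98, 0, 0, 0, 20],
])

```text
time: 35.63
tool_pos: [0.5825, -0.2929, 0.0547]
ee_rot: [3.141, -0.0, 0.14]
wrist_force: [-0.0, 0.1, -0.9]
width: 0.0405
finger_force: 29.8
```

Request:
servo_tool([
  [0, 0, 0.01, 0, 0, 0, 20],
  [0, 0, 0.015, 0, 0, 0, 20],
  [0, 0, 0.015, 0, 0, 0, 20],
])

```text
time: 35.88
tool_pos: [0.5825, -0.293, 0.0534]
ee_rot: [3.141, -0.001, 0.139]
wrist_force: [-0.3, -0.6, -1.8]
width: 0.0409
finger_force: 29.8
```

Request:
servo_tool([
  [0, 0, 0.01, 0, 0, 0, 20],
  [0, 0, 0.015, 0, 0, 0, 20],
  [0, 0, 0.015, 0, 0, 0, 20],
])

```text
time: 36.13
tool_pos: [0.5823, -0.2928, 0.0514]
ee_rot: [3.142, 0.0, 0.14]
wrist_force: [-0.2, 0.2, -0.7]
width: 0.0404
finger_force: 29.8
```

Request:
servo_tool([
  [0, 0, 0.01, 0, 0, 0, 20],
  [0, 0, 0.015, 0, 0, 0, 20],
  [0, 0, 0.015, 0, 0, 0, 20],
])

```text
time: 36.38
tool_pos: [0.5825, -0.2929, 0.0509]
ee_rot: [3.141, -0.001, 0.14]
wrist_force: [-1.1, 0.9, 3.5]
width: 0.0407
finger_force: 29.8
```

Request:
servo_tool([
  [0, 0, 0, 0, 0, 0, 45],
  [0, 0, 0, 0, 0, 0, 52],
  [0, 0, 0, 0, 0, 0, 60],
  [0, 0, 0, 0, 0, 0, 70],
  [0, 0, 0, 0, 0, 0, 75],
  [0, 0, 0, 0, 0, 0, 75],
])

```text
time: 36.88
tool_pos: [0.5823, -0.2928, 0.0498]
ee_rot: [-3.142, 0.0, 0.14]
wrist_force: [0.4, -1.2, 0.0]
width: 0.0733
finger_force: 0.0
```

Request:
servo_tool([
  [0, 0, -0.1, 0, 0, 0, 75],
  [0, 0, -0.3, 0, 0, 0, 75],
  [0, 0, -0.5, 0, 0, 0, 75],
  [0, 0, -0.75, 0, 0, 0, 75],
  [0, 0, -1, 0, 0, 0, 75],
  [0, 0, -1, 0, 0, 0, 75],
  [0, 0, -1, 0, 0, 0, 75],
])

```text
time: 37.47
tool_pos: [0.5835, -0.2935, 0.1531]
ee_rot: [3.138, -0.004, 0.14]
wrist_force: [0.3, -0.1, 0.0]
width: 0.0745
finger_force: 0.0
```

Request:
servo_tool([
  [-0.25, 0.05, 0, 0, 0, 0, 75],
  [-0.6, 0.05, 0, 0, 0, 0, 80],
  [-1, 0.05, 0, 0, 0, 0, 80],
])

```text
time: 37.72
tool_pos: [0.4829, -0.3109, 0.1473]
ee_rot: [-3.139, 0.002, 0.142]
wrist_force: [-0.3, -1.2, 0.7]
width: 0.08
finger_force: 0.0
```

Request:
servo_tool([
  [-0.35, 0.05, 0, 0, 0, 0, 80],
  [-0.7, 0.05, 0, 0, 0, 0, 80],
  [-1, 0.05, 0, 0, 0, 0, 80],
  [-1, 0.05, 0, 0, 0, 0, 80],
  [-1, 0.05, 0, 0, 0, 0, 80],
])

```text
time: 38.13
tool_pos: [0.3842, -0.3302, 0.1486]
ee_rot: [-3.14, 0.001, 0.137]
wrist_force: [0.2, 0.4, 0.3]
width: 0.0798
finger_force: 0.0
```

```bash
python3 - <<'E'
from h import *
np.set_printoptions(precision=4,suppress=True)
o=robot.get_obs();print(o["tool_pos"],o["ee_rot"],o["width"])
a=snap("side");b=snap("top")
cv2.imwrite("pics/saltdone.png",np.hstack([cv2.resize(b[150:240,270:360,::-1],None,fx=4,fy=4,interpolation=2),cv2.resize(a[120:220,200:300,::-1],None,fx=3.6,fy=3.6,interpolation=2)]))
print(boxes("white_jar","side"),boxes("salt_shaker","side"),box("side",cyl(.5825,-.293,.008,PR["salt_shaker"])))
E
```

```text
[ 0.3842 -0.3302  0.1486] [-3.1396  0.001   0.1372] 0.07979006665677499
[(array([340.8, 158.8,  27.5,  51.7]), 0.87)] [(array([243.1, 174.6,  20.4,  43.9]), 0.96)] [231.6465 151.4897 254.9132 197.8811]
```

View pics/saltdone.png

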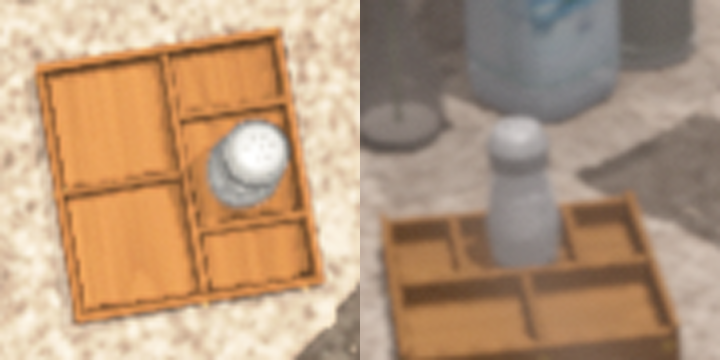

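The salt shaker stands upright in the middle rear compartment, base at about (330,194) in the top view. Now the white jar goes back.

Request:
servo_tool([
  [-0.02, 0.01, 0.15, 0, 0, 0, 80],
  [-0.02, 0.01, 0.35, 0, 0, 0, 80],
  [-0.02, 0.01, 0.55, 0, 0, 0, 80],
  [-0.02, 0.01, 0.75, 0, 0, 0, 80],
  [-0.02, 0.01, 0.88, 0, 0, 0, 80],
  [-0.02, 0.01, 0.94, 0, 0, 0, 80],
  [-0.02, 0.01, 0.94, 0, 0, 0, 80],
  [-0.02, 0.01, 0.94, 0, 0, 0, 80],
])

```text
time: 39.0
tool_pos: [0.3846, -0.3318, 0.0561]
ee_rot: [-3.142, -0.0, 0.141]
wrist_force: [-0.5, 0.7, -0.1]
width: 0.08
finger_force: 0.0
```

Request:
servo_tool([
  [0, 0, 0, 0, 0, 0, 68],
  [0, 0, 0, 0, 0, 0, 62],
  [0, 0, 0, 0, 0, 0, 58],
  [0, 0, 0, 0, 0, 0, 56],
  [0, 0, 0, 0, 0, 0, 54],
  [0, 0, 0, 0, 0, 0, 52],
  [0, 0, 0, 0, 0, 0, 50],
  [0, 0, 0, 0, 0, 0, 48],
  [0, 0, 0, 0, 0, 0, 40],
  [0, 0, 0, 0, 0, 0, 30],
  [0, 0, 0, 0, 0, 0, 25],
  [0, 0, 0, 0, 0, 0, 25],
])

```text
time: 40.0
tool_pos: [0.3839, -0.3317, 0.0562]
ee_rot: [-3.141, -0.0, 0.14]
wrist_force: [-0.6, 1.3, 3.1]
width: 0.0512
finger_force: 29.8
```

Request:
servo_tool([
  [0, 0, -0.1, 0, 0, 0, 25],
  [0, 0, -0.25, 0, 0, 0, 25],
  [0, 0, -0.45, 0, 0, 0, 25],
  [0, 0, -0.65, 0, 0, 0, 25],
  [0, 0, -0.85, 0, 0, 0, 25],
  [0, 0, -1, 0, 0, 0, 25],
  [0, 0, -1, 0, 0, 0, 25],
  [0, 0, -1, 0, 0, 0, 25],
])

```text
time: 40.67
tool_pos: [0.3842, -0.3324, 0.1567]
ee_rot: [3.139, -0.001, 0.14]
wrist_force: [-0.5, -0.1, -1.6]
width: 0.0514
finger_force: 29.8
```

Request:
servo_tool([
  [0.15, -0.1, 0, 0, 0, 0, 25],
  [0.35, -0.2, 0, 0, 0, 0, 25],
  [0.55, -0.35, 0, 0, 0, 0, 25],
  [0.8, -0.5, 0, 0, 0, 0, 25],
  [1, -0.65, 0, 0, 0, 0, 25],
])

```text
time: 41.08
tool_pos: [0.474, -0.2522, 0.1537]
ee_rot: [-3.139, 0.002, 0.139]
wrist_force: [0.7, 0.6, -1.2]
width: 0.0514
finger_force: 29.8
```

Request:
servo_tool([
  [0.2, -0.05, 0, 0, 0, 0, 25],
  [0.4, -0.1, 0, 0, 0, 0, 25],
  [0.6, -0.14, 0, 0, 0, 0, 25],
  [0.7, -0.14, 0, 0, 0, 0, 25],
  [0.7, -0.14, 0, 0, 0, 0, 25],
  [0.7, -0.14, 0, 0, 0, 0, 25],
  [0.7, -0.14, 0, 0, 0, 0, 25],
])

```text
time: 41.67
tool_pos: [0.5401, -0.2303, 0.1551]
ee_rot: [-3.141, 0.002, 0.139]
wrist_force: [-0.2, 0.2, -0.7]
width: 0.0512
finger_force: 29.8
```

Request:
servo_tool([
  [0.01, 0, 0.15, 0, 0, 0, 25],
  [0.01, 0, 0.3, 0, 0, 0, 25],
  [0.01, 0, 0.45, 0, 0, 0, 25],
  [0.01, 0, 0.6, 0, 0, 0, 25],
  [0.01, 0, 0.72, 0, 0, 0, 25],
  [0.01, 0, 0.82, 0, 0, 0, 25],
  [0.01, 0, 0.9, 0, 0, 0, 25],
  [0.01, 0, 0.95, 0, 0, 0, 25],
  [0.01, 0, 0.98, 0, 0, 0, 25],
  [0.01, 0, 1, 0, 0, 0, 25],
  [0.01, 0, 1, 0, 0, 0, 25],
])

```text
time: 42.58
tool_pos: [0.5423, -0.2299, 0.0561]
ee_rot: [3.141, -0.0, 0.14]
wrist_force: [0.2, 0.3, -1.0]
width: 0.0513
finger_force: 29.8
```

Request:
servo_tool([
  [0, 0, 0.01, 0, 0, 0, 25],
  [0, 0, 0.02, 0, 0, 0, 25],
  [0, 0, 0.02, 0, 0, 0, 25],
])

```text
time: 42.83
tool_pos: [0.5424, -0.2298, 0.0543]
ee_rot: [3.141, -0.0, 0.14]
wrist_force: [-0.5, -0.0, -2.1]
width: 0.0514
finger_force: 29.8
```

Request:
servo_tool([
  [0, 0, 0.01, 0, 0, 0, 25],
  [0, 0, 0.02, 0, 0, 0, 25],
  [0, 0, 0.02, 0, 0, 0, 25],
])

```text
time: 43.08
tool_pos: [0.5426, -0.23, 0.0533]
ee_rot: [3.141, -0.001, 0.14]
wrist_force: [-1.8, 1.1, 3.3]
width: 0.0511
finger_force: 29.8
```

Request:
servo_tool([
  [0, 0, 0, 0, 0, 0, 55],
  [0, 0, 0, 0, 0, 0, 62],
  [0, 0, 0, 0, 0, 0, 70],
  [0, 0, 0, 0, 0, 0, 75],
  [0, 0, 0, 0, 0, 0, 75],
])

```text
time: 43.5
tool_pos: [0.5421, -0.2298, 0.0517]
ee_rot: [-3.141, 0.0, 0.14]
wrist_force: [0.2, 0.0, -0.1]
width: 0.0744
finger_force: 0.0
```

Request:
servo_tool([
  [0, 0, -0.1, 0, 0, 0, 75],
  [0, 0, -0.3, 0, 0, 0, 75],
  [0, 0, -0.5, 0, 0, 0, 75],
  [0, 0, -0.75, 0, 0, 0, 75],
  [0, 0, -1, 0, 0, 0, 75],
  [0, 0, -1, 0, 0, 0, 75],
  [0, 0, -1, 0, 0, 0, 75],
])

```text
time: 44.08
tool_pos: [0.5433, -0.2304, 0.1547]
ee_rot: [3.138, -0.004, 0.14]
wrist_force: [0.2, -0.3, -1.2]
width: 0.0749
finger_force: 0.0
```

Request:
servo_tool([
  [-0.25, 0.05, 0, 0, 0, 0, 75],
  [-0.6, 0.15, 0, 0, 0, 0, 80],
  [-1, 0.25, 0, 0, 0, 0, 80],
])

```text
time: 44.33
tool_pos: [0.4455, -0.2677, 0.1497]
ee_rot: [-3.139, 0.002, 0.142]
wrist_force: [-0.1, -1.0, 0.9]
width: 0.0796
finger_force: 0.0
```

Request:
servo_tool([
  [-0.35, 0.1, 0, 0, 0, 0, 80],
  [-0.7, 0.2, 0, 0, 0, 0, 80],
  [-1, 0.25, 0, 0, 0, 0, 80],
])

```text
time: 44.58
tool_pos: [0.3483, -0.3071, 0.15]
ee_rot: [-3.139, 0.003, 0.139]
wrist_force: [0.6, -1.1, 0.3]
width: 0.0799
finger_force: 0.0
```

Request:
servo_tool([
  [-0.35, 0.04, 0, 0, 0, 0, 80],
  [-0.52, 0.04, 0, 0, 0, 0, 80],
  [-0.52, 0.04, 0, 0, 0, 0, 80],
  [-0.52, 0.04, 0, 0, 0, 0, 80],
  [-0.52, 0.04, 0, 0, 0, 0, 80],
])

```text
time: 45.0
tool_pos: [0.3005, -0.3178, 0.1511]
ee_rot: [-3.14, 0.0, 0.14]
wrist_force: [-0.2, -0.2, 0.1]
width: 0.0801
finger_force: 0.0
```

```bash
python3 - <<'E'
from h import *
np.set_printoptions(precision=4,suppress=True)
o=robot.get_obs();print(o["tool_pos"],o["width"])
a=snap("side")
print(boxes("white_jar","side"),box("side",cyl(.54,-.23,.008,PR["white_jar"])));print(boxes("red_jar","side"))
E
```

```text
[ 0.3005 -0.3178  0.1511] 0.08014933447487076
[(array([264.1, 185.8,  26.4,  52.7]), 0.68)] [253.8612 159.3146 278.0465 215.8394]
[(array([380.8, 159.2,  28.6,  54.8]), 0.93), (array([167.6, 161.9,  21.1,  21.3]), 0.89), (array([170.7, 197.8,  28.5,  60. ]), 0.74), (array([335.6, 227.4,  42.2,  54.9]), 0.72)]
```

The white jar is back in its place, with the network box at (264,186) matching the prediction. Now the red jar.

Request:
servo_tool([
  [0, 0, 0.15, 0, 0, 0, 80],
  [0, 0, 0.35, 0, 0, 0, 80],
  [0, 0, 0.55, 0, 0, 0, 80],
  [0, 0, 0.72, 0, 0, 0, 80],
  [0, 0, 0.84, 0, 0, 0, 80],
  [0, 0, 0.9, 0, 0, 0, 80],
  [0, 0, 0.9, 0, 0, 0, 80],
  [0, 0, 0.9, 0, 0, 0, 80],
])

```text
time: 45.82
tool_pos: [0.3007, -0.3183, 0.0622]
ee_rot: [-3.142, -0.0, 0.141]
wrist_force: [0.5, 0.3, -0.2]
width: 0.0799
finger_force: 0.0
```

Request:
servo_tool([
  [0, 0, 0, 0, 0, 0, 68],
  [0, 0, 0, 0, 0, 0, 60],
  [0, 0, 0, 0, 0, 0, 54],
  [0, 0, 0, 0, 0, 0, 50],
  [0, 0, 0, 0, 0, 0, 47],
  [0, 0, 0, 0, 0, 0, 44],
  [0, 0, 0, 0, 0, 0, 42],
  [0, 0, 0, 0, 0, 0, 40],
  [0, 0, 0, 0, 0, 0, 35],
  [0, 0, 0, 0, 0, 0, 30],
  [0, 0, 0, 0, 0, 0, 20],
  [0, 0, 0, 0, 0, 0, 20],
])

```text
time: 46.82
tool_pos: [0.3001, -0.318, 0.062]
ee_rot: [-3.141, 0.0, 0.14]
wrist_force: [-0.6, 2.4, 2.3]
width: 0.0407
finger_force: 30.0
```

Request:
servo_tool([
  [0, 0, -0.1, 0, 0, 0, 20],
  [0, 0, -0.25, 0, 0, 0, 20],
  [0, 0, -0.45, 0, 0, 0, 20],
  [0, 0, -0.65, 0, 0, 0, 20],
  [0, 0, -0.85, 0, 0, 0, 20],
  [0, 0, -1, 0, 0, 0, 20],
  [0, 0, -1, 0, 0, 0, 20],
  [0, 0, -1, 0, 0, 0, 20],
])

```text
time: 47.48
tool_pos: [0.3005, -0.3192, 0.1628]
ee_rot: [3.139, -0.001, 0.139]
wrist_force: [0.4, 0.2, -1.3]
width: 0.0406
finger_force: 30.0
```

Request:
servo_tool([
  [0.1, 0, -0.15, 0, 0, 0, 20],
  [0.3, -0.1, -0.3, 0, 0, 0, 20],
  [0.55, -0.15, -0.4, 0, 0, 0, 20],
  [0.8, -0.2, -0.4, 0, 0, 0, 20],
  [1, -0.25, -0.4, 0, 0, 0, 20],
])

```text
time: 47.9
tool_pos: [0.3969, -0.2792, 0.2011]
ee_rot: [-3.141, 0.0, 0.14]
wrist_force: [-0.4, 0.7, -2.1]
width: 0.0407
finger_force: 30.0
```

Request:
servo_tool([
  [0.25, -0.05, 0, 0, 0, 0, 20],
  [0.5, -0.1, 0, 0, 0, 0, 20],
  [0.75, -0.15, 0, 0, 0, 0, 20],
  [1, -0.2, 0, 0, 0, 0, 20],
])

```text
time: 48.23
tool_pos: [0.4924, -0.2452, 0.1996]
ee_rot: [-3.14, 0.003, 0.14]
wrist_force: [-0.0, -0.5, -1.0]
width: 0.0407
finger_force: 30.0
```

Request:
servo_tool([
  [0.25, 0, 0, 0, 0, 0, 20],
  [0.5, 0, 0, 0, 0, 0, 20],
  [0.75, 0, 0, 0, 0, 0, 20],
  [0.95, -0.05, 0, 0, 0, 0, 20],
  [1, -0.05, 0, 0, 0, 0, 20],
  [1, -0.05, 0, 0, 0, 0, 20],
])

```text
time: 48.73
tool_pos: [0.5905, -0.2265, 0.1992]
ee_rot: [-3.14, 0.003, 0.141]
wrist_force: [0.0, -0.2, -1.3]
width: 0.0405
finger_force: 30.0
```

Request:
servo_tool([
  [0.1, 0, 0, 0, 0, 0, 20],
  [0.22, 0, 0, 0, 0, 0, 20],
  [0.22, 0, 0, 0, 0, 0, 20],
  [0.22, 0, 0, 0, 0, 0, 20],
  [0.22, 0, 0, 0, 0, 0, 20],
])

```text
time: 49.15
tool_pos: [0.6113, -0.2245, 0.202]
ee_rot: [3.141, 0.001, 0.139]
wrist_force: [0.1, 0.0, -1.7]
width: 0.0415
finger_force: 30.0
```

Target TCP z is about 0.059, at (0.612, −0.223).

Request:
servo_tool([
  [0, -0.01, 0.15, 0, 0, 0, 20],
  [0, -0.01, 0.35, 0, 0, 0, 20],
  [0, -0.01, 0.55, 0, 0, 0, 20],
  [0, -0.01, 0.75, 0, 0, 0, 20],
  [0, -0.01, 0.9, 0, 0, 0, 20],
  [0, -0.01, 1, 0, 0, 0, 20],
  [0, -0.01, 1, 0, 0, 0, 20],
])

```text
time: 49.73
tool_pos: [0.6098, -0.2226, 0.0991]
ee_rot: [-3.139, 0.005, 0.139]
wrist_force: [-0.3, -0.1, -1.4]
width: 0.0411
finger_force: 30.0
```

Request:
servo_tool([
  [0, 0, 0.1, 0, 0, 0, 20],
  [0, 0, 0.2, 0, 0, 0, 20],
  [0, 0, 0.28, 0, 0, 0, 20],
  [0, 0, 0.34, 0, 0, 0, 20],
  [0, 0, 0.38, 0, 0, 0, 20],
  [0, 0, 0.4, 0, 0, 0, 20],
  [0, 0, 0.4, 0, 0, 0, 20],
])

```text
time: 50.32
tool_pos: [0.6117, -0.2229, 0.0614]
ee_rot: [-3.141, 0.001, 0.14]
wrist_force: [0.5, -0.2, -0.9]
width: 0.0406
finger_force: 30.0
```

Request:
servo_tool([
  [0, 0, 0.01, 0, 0, 0, 20],
  [0, 0, 0.02, 0, 0, 0, 20],
  [0, 0, 0.02, 0, 0, 0, 20],
])

```text
time: 50.57
tool_pos: [0.6121, -0.2231, 0.0603]
ee_rot: [3.141, -0.0, 0.14]
wrist_force: [0.6, -0.5, -1.9]
width: 0.0408
finger_force: 30.0
```

Request:
servo_tool([
  [0, 0, 0.01, 0, 0, 0, 20],
  [0, 0, 0.015, 0, 0, 0, 20],
  [0, 0, 0.015, 0, 0, 0, 20],
])

```text
time: 50.82
tool_pos: [0.6122, -0.2231, 0.0591]
ee_rot: [3.141, -0.001, 0.14]
wrist_force: [-0.4, 0.6, 0.4]
width: 0.0409
finger_force: 30.0
```

Floor contact at 0.0591, as predicted. Release, rise and back off for a last look.

Request:
servo_tool([
  [0, 0, 0.005, 0, 0, 0, 20],
  [0, 0, 0.005, 0, 0, 0, 46],
  [0, 0, 0, 0, 0, 0, 55],
  [0, 0, 0, 0, 0, 0, 65],
  [0, 0, 0, 0, 0, 0, 75],
  [0, 0, 0, 0, 0, 0, 75],
  [0, 0, 0, 0, 0, 0, 75],
])

```text
time: 51.4
tool_pos: [0.6119, -0.223, 0.0583]
ee_rot: [-3.142, 0.0, 0.14]
wrist_force: [-0.2, 0.1, 0.2]
width: 0.0739
finger_force: 0.0
```

Request:
servo_tool([
  [0, 0, -0.1, 0, 0, 0, 75],
  [0, 0, -0.3, 0, 0, 0, 75],
  [0, 0, -0.5, 0, 0, 0, 75],
  [0, 0, -0.75, 0, 0, 0, 75],
  [0, 0, -1, 0, 0, 0, 75],
  [0, 0, -1, 0, 0, 0, 75],
])

```text
time: 51.9
tool_pos: [0.6148, -0.2243, 0.1665]
ee_rot: [3.135, -0.011, 0.14]
wrist_force: [0.3, -0.4, 1.7]
width: 0.075
finger_force: 0.0
```

Request:
servo_tool([
  [-0.2, 0, -0.3, 0, 0, 0, 75],
  [-0.5, 0, -0.5, 0, 0, 0, 75],
  [-0.8, 0, -0.5, 0, 0, 0, 75],
  [-1, 0, -0.5, 0, 0, 0, 75],
])

```text
time: 52.23
tool_pos: [0.5117, -0.2375, 0.2106]
ee_rot: [3.139, -0.002, 0.139]
wrist_force: [0.6, -1.1, 0.2]
width: 0.0751
finger_force: 0.0
```

Request:
servo_tool([
  [-0.3, 0.1, 0, 0, 0, 0, 75],
  [-0.6, 0.2, 0, 0, 0, 0, 75],
  [-1, 0.3, 0, 0, 0, 0, 75],
  [-1, 0.3, 0, 0, 0, 0, 75],
  [-1, 0.3, 0, 0, 0, 0, 75],
])

```text
time: 52.65
tool_pos: [0.4167, -0.2811, 0.2085]
ee_rot: [3.141, -0.0, 0.136]
wrist_force: [1.0, -0.3, 0.6]
width: 0.0747
finger_force: 0.0
```

```bash
python3 - <<'E'
from h import *
o=robot.get_obs();print(o["tool_pos"],o["time"])
a=snap("side");b=snap("top")
cv2.imwrite("pics/final.png",np.hstack([b[90:310,150:400,::-1],a[120:340,150:420,::-1]])[:, :520].repeat(1,0))
E
```

```text
[ 0.41671184 -0.28111056  0.2085041 ] 52.65
```

View pics/final.png

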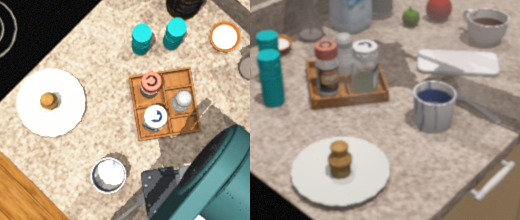

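The picture shows both jars upright in their own compartments, at (152,82) and (155,118), with the salt shaker behind them at (184,98). The brush stands in the middle of the dish at (50,101), the beaker is untouched at (109,175) and the tray is empty. Handing in.

```bash
python3 -c "
from bench import robot
print(robot.close_job())"
```

```text
the job is handed in; nothing more can be done
None
```

The job is done and handed in: the brush stands in the middle of the dish, the salt shaker is in the brush's old compartment, both jars are back in their own compartments, and the beaker was not touched.

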